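# Turn a cover plate over with the lifter at the tool-shop counter

## Task

The steel cover plate on the two-level jig lies with its raised pad down: without touching it with the fingers, slide the lifter's blade under the rim at the lower deck's open end, push the plate along until it meets the step, and press it squarely home there with a steady 5 to 15 N for half a second. Then lift and tilt that edge with the lifter so that the plate turns over across the step and lies flat, pad up, on the upper deck, and stand the lifter upright back on its rubber rest. Be gentle, never pressing the lifter on plate or jig with over 20 N, and leave the other goods on the counter where they are.

Things in the scene. Friction and masses are not known exactly. Their poses are not given: they have to be found in the camera images.
- jig: Fixed two-level jig, 140 mm wide (y). Origin on the counter. Lower deck: aluminium, from x = -150 mm, top 10 mm above the counter. Upper deck: plywood, 100 mm long, clamped on it, top 18 mm up. It is adjustable: the step (its upright face, 8 mm high, along y) stands anywhere from x = 0 to +20 mm, and this is not measured. +x points to the robot's left, within 0.4 rad.
- plate_center (a point): Steel plate, 0.13-0.24 kg, loose: slab 64 (x) by 70 (y) by 5 mm with a pad 40 by 46 by 4 mm centred on one face. Starts pad down on the lower deck, x about along the jig's, 8-45 mm short of the step; its rim overhangs the pad by 12 mm all round, 4 mm above the deck. Point: middle of its 9 mm height; z points out of the face without pad (up now, down once turned over).
- lifter_grip (a point): Lifter, 0.16 kg, standing on its rest: upright wooden handle 24 (x) by 22 (y) mm, 14 to 86 mm above the blade's underside; flat steel blade 2 mm thick, 40 mm wide, from 14 mm behind the handle's axis to 60 mm in front (+x). Point: on the handle's axis, 55 mm above the blade's underside; z up along the handle, +x to the tip.
- lifter_tip (a point): Middle of the blade's front lower edge on the lifter: 60 mm along +x from the handle's axis, at the level of the blade's underside. Same axes as the lifter.
- rest: Fixed black rubber pad, 130 mm (its x) by 90 mm (its y) by 4 mm, the lifter's place. Origin at the centre of its underside, on the counter.
- discs: Bystander: a loose dark stack of grinding discs, 100 mm across, 18 mm high, with a hole in the middle; origin at the centre of its underside.
- carton: Bystander: loose cardboard box, 70 by 100 by 40 mm; origin at the centre of its underside.
- spanner: Bystander: loose steel spanner, 170 mm long, lying flat; origin under its middle.
Things that resemble listed ones, but are neither listed nor needed, are in the scene too. Several things look just like the rest: the one meant starts farthest from the robot's base.

How it is judged:
By the outcome, as a careful person would: the job done as asked, in the order asked, and still so for the second after the job is handed in, with the robot touching nothing.
It also fails if it takes over 72 s, if anything falls off the work surface, if the arm or the gripper's body presses on something with over 40 N, if the wrist force passes 120 N, or if a joint passes its speed limit or range.

## Robot

A 6-joint arm with a two-finger parallel gripper is mounted at the origin on the work surface. World frame = base frame: x ahead of the robot, y to its left, z up, the work surface at z = 0. Lengths are in m, angles in rad, forces in N, time in s.
With the tool pointing down it reaches from about 0.3 to 0.875 m from the base axis. Payload 4.2 kg.
Tool frame: the origin (TCP) lies midway between the tips of the shut fingers; the grasp point (between the pads) lies 19 mm behind it (env.grip_point_offset is the distance from the TCP to the grasp point, in m); y points along the fingers, z is the direction in which the jaws open and shut, and the axes are right-handed (so a half turn about y gives the same grasp; the last joint's range is limited). The gripper opens to 85 mm and grips with 20 to 120 N. Pads are 22 mm wide; open, the fingers measure 114 mm over their backs; the gripper's body (76 mm by 85 mm) begins 54 mm behind the grasp point. The pads swing forward as they close: fully open they stand 13 mm farther back than shut.
Start: joints at [1.274, 0.32, 1.565, -0, 1.257, -0.02], TCP at [0.157, 0.553, 0.231] pointing down, gripper open.
Joint ranges: [-3.11, 3.11], [-0.84, 2.01], [0.21, 2.61], [-1.34, 4.49], [0.05, 2.63], [-2.56, 2.56]. Speed limits (rad/s): [2.57, 2.57, 3.14, 3.14, 3.14, 3.14].

## Interface

Orientations are given as a 3x3 rotation matrix whose columns are the frame's x, y, z axes.
In Python, from bench import sensors, vision, job, spotter, env gives the robot as it stands. The module is installed in compiled form; this text tells all that it offers.
- The arm moves only by the tool play_rows, never from a script. Its argument "deltas" is a list of rows, each an object of numbers: "claw": the finger opening in m, from 0 to 0.0854; "x", "y", "z": the shift along the tool's x, y, z in m; "yaw": the turn about the tool's y in degrees. A call has 1 to 12 rows; each row is the pose to reach, as a shift and turn from the pose commanded when the call began, along the tool's axes at that moment; what a row does not reach only later rows make up. A row lasts 1/10 s, in which the tool goes at most 50 mm and 8.59 degrees, less where a joint would pass 70% of its speed; a pose out of reach is approached as far as the arm can. A call with a gripper value outside its range is refused whole. The fingers move at their own pace and stop on an object; "grip_force" is the grip in N (left out, the last holds). Time passes only in rows, so rows that repeat a pose let the fingers close. It gives the time, the measured TCP pose, the force and the opening at its end, in the units of the state.
- sensors.sense(): the state, without advancing time (a new reading comes with each control period).
- vision.grab_frame(name): name is "side" or "top" or "wrist"; returns a dict with "color" (480x640x3 uint8, blue, green, red), "fx", "fy", "cx", "cy" (pixels), "dist_coeffs" ([k1, k2, p1, p2, k3] as OpenCV has them; the pictures are not rectified), "eye" and "attitude" of the camera in the world. Camera axes: x right, y up, looking along -z (the intrinsics and any distortion apply to the point x, -y, -z); pixel columns grow to the right and rows downward; lengths in m; the calibration is good to about 2 mm. A picture is of the moment at which its call begins. There is no depth.
- job.job_done(): hands the job in, once; it reports no verdict.
Trained networks look in a picture, given as the dict that the camera call returned (one of the last four; its "shot" number tells which), for a name from the list of things; names that differ only in an ending like _2 or _b are one class to them, and where a whole thing is asked for, a point or a joint stands for the part that bears it (a point fixed in the world has none). Each returns a list of dicts, best first, with "score" (0 to 1); they miss things now and then, are a little off and sometimes report something else, mostly with a low value. They report only what shows in the picture. A call takes as long as a camera call. They do not tell look-alikes from the thing itself.
- spotter.recognise(picture, thing): "extent" ([left, top, right, bottom] in pixels, round what is visible of it).
The state is a dict: "time_s": time; "q": joint angles; "dq": joint speeds; "joint_torque": joint torques, N m; "position": TCP position; "eef_rot": TCP orientation; "force": force on the tool from outside, world axes, zero at the start; "torque": the same for the moment, N m; "grip_width": finger opening in m.
Only numpy, scipy, OpenCV 4.12 (cv2) and the standard library are available. Lean on these libraries where they do the work, as an engineer would, in place of code of your own. Each camera call takes 0.05 s, during which the arm holds its last target.

## Working session

There is one attempt and no reset: what is moved stays moved. The work goes in short steps, Python scripts to look and compute and a tool call to move; the robot and the scene stay as the last step left them, time stands still between calls to the robot, and variables do not carry over. Pictures are saved under pics/ and viewed, and the job is handed in when it is done.

Besides the shell and the picture viewer there is one more tool, called as name([rows], argument=value, ...), one row to a line, values as JSON. play_rows: Moves the arm, as the interface text tells. Its arguments: {"type":"object","properties":{"deltas":{"type":"array"},"grip_force":{"type":"number"}},"required":["deltas"]}

```bash
ls; mkdir -p pics; cat > h.py <<'E'
import numpy as np, cv2
from bench import sensors, vision, job, spotter, env
def grab(n,save=None):
    f=vision.grab_frame(n)
    if save: cv2.imwrite('pics/'+save,f['color'])
    return f
def K(f): return np.array([[f['fx'],0,f['cx']],[0,f['fy'],f['cy']],[0,0,1.]])
def ray(f,px):
    p=cv2.undistortPoints(np.array(px,float).reshape(-1,1,2),K(f),np.array(f['dist_coeffs'])).reshape(-1,2)
    d=np.c_[p[:,0],-p[:,1],-np.ones(len(p))]@np.array(f['attitude']).T
    return np.array(f['eye']),d
def atz(f,px,z):
    e,d=ray(f,px); z=np.asarray(z)
    return e+d*((z-e[2])/d[:,2])[:,None]
def proj(f,P):
    R=np.array(f['attitude']); c=(np.array(P,float).reshape(-1,3)-np.array(f['eye']))@R
    c=c*[1,-1,-1]
    return cv2.projectPoints(c.reshape(-1,1,3),np.zeros(3),np.zeros(3),K(f),np.array(f['dist_coeffs']))[0].reshape(-1,2)
E
python3 - <<'E'
from h import *
np.set_printoptions(precision=4,suppress=True)
s=sensors.sense(); print(s)
for n in ['side','top','wrist']:
    f=grab(n,n+'0.png'); print(n,f['fx'],f['fy'],f['cx'],f['cy'],f['dist_coeffs'],f['eye'],np.array(f['attitude']).tolist())
    for t in ['jig','plate_center','lifter_grip','rest','discs','carton','spanner']:
        print(t,[(round(r['score'],2),np.round(r['extent']).tolist()) for r in spotter.recognise(f,t)])
E
```

```text
pics
{'time_s': 0.0, 'q': array([ 1.274 ,  0.3203,  1.5657,  0.    ,  1.2574, -0.02  ]), 'dq': array([ 0.0003, -0.0007, -0.0001, -0.0013,  0.0006,  0.0006]), 'joint_torque': array([ -0.0002, -41.5517, -23.4167,   0.    ,   0.0081,   0.    ]), 'position': array([0.157 , 0.5526, 0.2305]), 'eef_rot': array([[ 0.9619, -0.0005,  0.2733],
       [-0.2733, -0.0017,  0.9619],
       [-0.    , -1.    , -0.0018]]), 'force': array([ 0.5127,  0.6386, -0.1422]), 'torque': array([ 0.0027,  0.005 , -0.0164]), 'grip_width': 0.08554659306183976}
side 587.8563124413442 587.8563124413442 321.32396802167654 247.06075738465654 [-0.0024  0.      0.      0.      0.    ] [ 0.1565 -0.8634  0.9319] [[0.9405980203503296, 0.21417736762107437, -0.2634452871317837], [-0.33919033261618364, 0.6270696438345229, -0.7012371781651107], [0.01500940947417746, 0.7489403961465504, 0.6624673581747895]]
jig [(0.97, [297.0, 228.0, 393.0, 322.0])]
plate_center [(0.58, [320.0, 260.0, 362.0, 291.0])]
lifter_grip [(0.65, [274.0, 178.0, 304.0, 212.0]), (0.38, [299.0, 230.0, 392.0, 324.0])]
rest [(0.88, [167.0, 185.0, 220.0, 209.0]
[... 827 characters left out ...]
95, [168.0, 314.0, 206.0, 371.0]), (0.79, [410.0, 272.0, 446.0, 325.0]), (0.59, [209.0, 233.0, 255.0, 287.0])]
discs [(0.94, [455.0, 220.0, 496.0, 257.0])]
carton [(0.74, [199.0, 170.0, 242.0, 199.0])]
spanner []
wrist 381.6470415516979 381.6470415516979 323.2617021568839 237.07425302528802 [-0.0392  0.      0.      0.      0.    ] [0.0902 0.5727 0.3742] [[0.27206009686437216, -0.9254417843650679, -0.2637059109033121], [0.9622802617189952, 0.26165635248355656, 0.07451611309657033], [4.000210727517056e-05, -0.274031853907895, 0.9617206150663671]]
jig []
plate_center []
lifter_grip []
rest [(0.69, [33.0, 334.0, 114.0, 376.0]), (0.63, [177.0, 275.0, 282.0, 389.0])]
discs []
carton []
spanner []
```

```bash
python3 - <<'E'
from h import *
a=cv2.imread('pics/top0.png'); b=cv2.imread('pics/side0.png')
cv2.imwrite('pics/topz.png',cv2.resize(a[150:390,150:510],None,fx=2.2,fy=2.2,interpolation=cv2.INTER_CUBIC))
cv2.imwrite('pics/sidez.png',cv2.resize(b[150:410,150:530],None,fx=2.1,fy=2.1,interpolation=cv2.INTER_CUBIC))
E
```

```text
(no output)
```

View pics/topz.png

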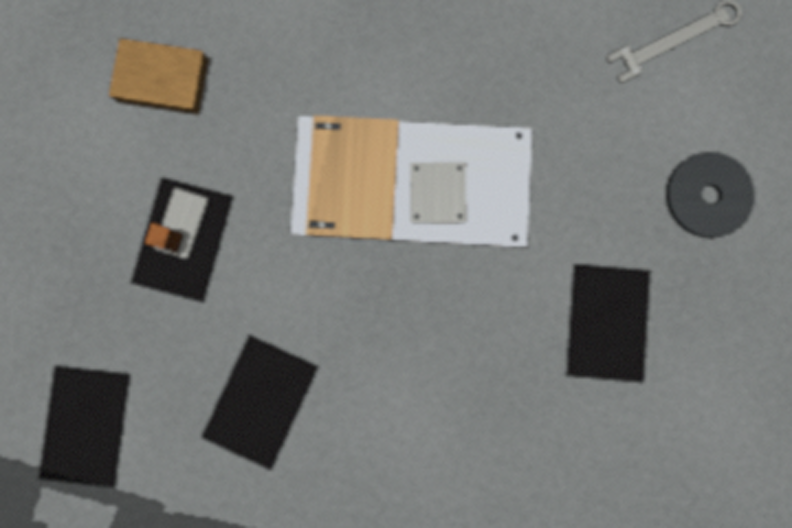

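View pics/sidez.png

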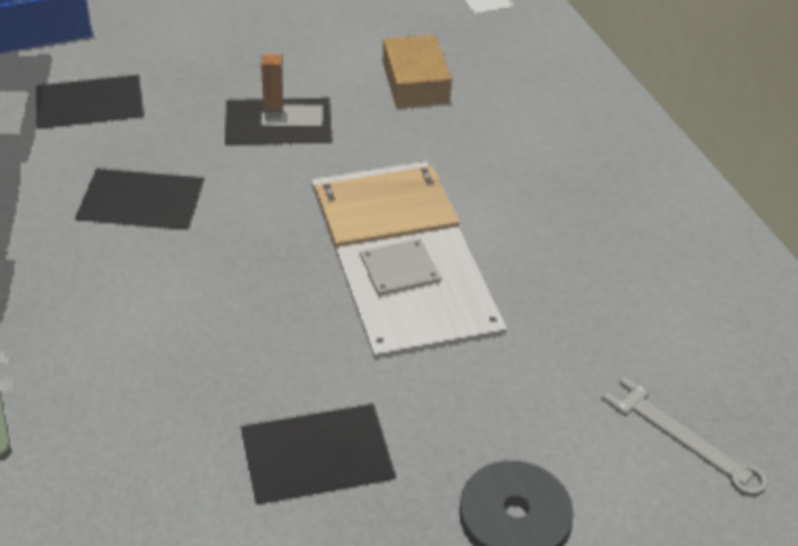

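View pics/wrist0.png

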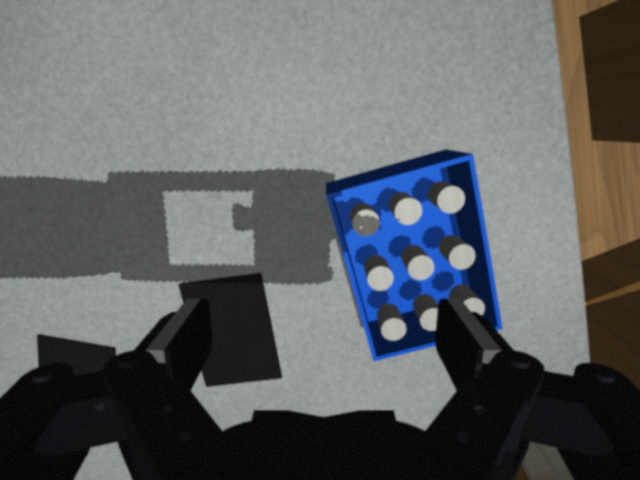

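Top view: the jig is at (281–392, 204–262), with the step near column 330 and the plate at (335–359, 223–250). Four black mats could be taken for the rest, at (230,260), (268,333), (187,343) and (428,298). The lifter stands on the (230,260) one. I'll zoom in to measure.

```bash
python3 - <<'E'
from h import *
a=cv2.imread('pics/top0.png'); b=cv2.imread('pics/side0.png')
def crop(im,x0,y0,x1,y1,s,n):
    c=cv2.resize(im[y0:y1,x0:x1],None,fx=s,fy=s,interpolation=cv2.INTER_CUBIC)
    for x in range((x0+9)//10*10,x1,10):
        cv2.line(c,(int((x-x0+.5)*s),0),(int((x-x0+.5)*s),6 if x%50 else 14),(0,0,255),1)
    for y in range((y0+9)//10*10,y1,10):
        cv2.line(c,(0,int((y-y0+.5)*s)),(6 if y%50 else 14,int((y-y0+.5)*s)),(0,0,255),1)
    cv2.imwrite('pics/'+n,c)
crop(a,275,195,400,270,6,'tj.png'); crop(a,200,220,270,295,7,'tl.png')
crop(b,290,220,400,330,5,'sj.png')
E
cat >> h.py <<'E'
def crop(im,x0,y0,x1,y1,s,n):
    c=cv2.resize(im[y0:y1,x0:x1],None,fx=s,fy=s,interpolation=cv2.INTER_CUBIC)
    for x in range((x0+9)//10*10,x1,10):
        cv2.line(c,(int((x-x0+.5)*s),0),(int((x-x0+.5)*s),6 if x%50 else 14),(0,0,255),1)
    for y in range((y0+9)//10*10,y1,10):
        cv2.line(c,(0,int((y-y0+.5)*s)),(6 if y%50 else 14,int((y-y0+.5)*s)),(0,0,255),1)
    cv2.imwrite('pics/'+n,c)
E
```

```text
(no output)
```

View pics/tj.png

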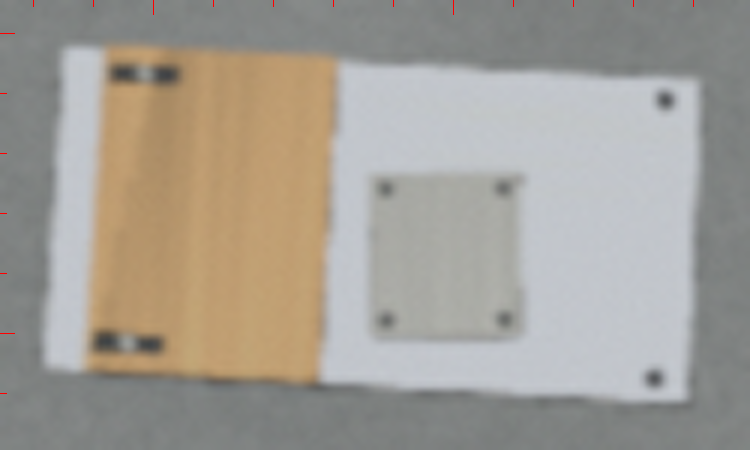

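View pics/tl.png

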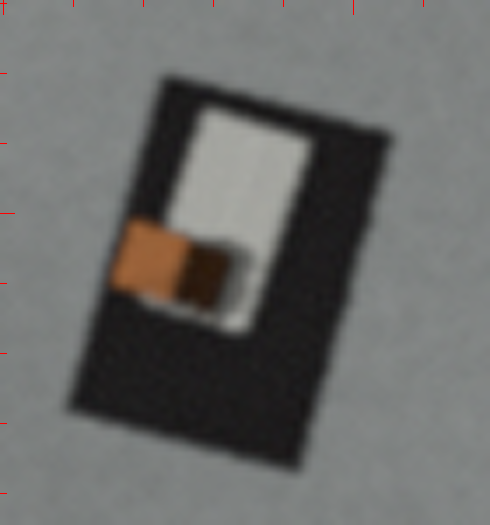

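View pics/sj.png

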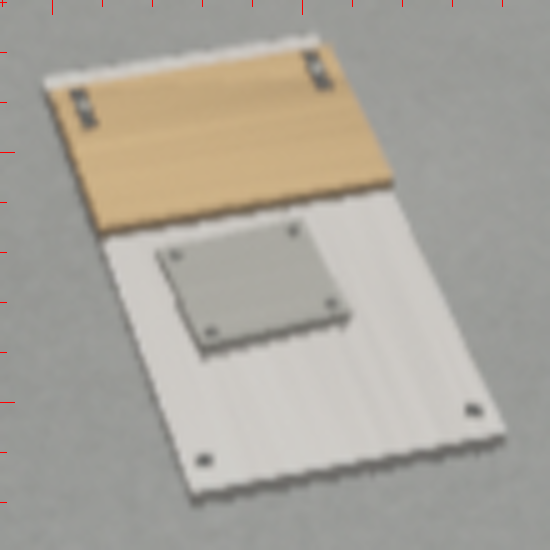

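```bash
python3 - <<'E'
from h import *
np.set_printoptions(precision=4,suppress=True)
T=grab('top'); S=grab('side')
def pc(f,x0,y0,s,pts,z):
    return atz(f,np.array(pts)/s+[x0-.5,y0-.5],z)
def ang(v): return np.degrees(np.arctan2(v[1],v[0]))
for nm,f,x0,y0,s,J,st,P in [('top',T,275,195,6,[(700,78),(688,402),(63,45),(43,368)],[(338,60),(320,382)],[(372,174),(523,175),(519,338),(371,338)]),
 ('side',S,290,220,5,[(506,433),(193,492),(318,36),(43,80)],[(393,182),(100,232)],[(304,220),(350,312),(203,347),(157,250)])]:
    j=pc(f,x0,y0,s,J,.010); t=pc(f,x0,y0,s,st,.018); p=pc(f,x0,y0,s,P,.019)
    print(nm,'jig',j[:,:2].tolist(),'ang',[ang(j[2]-j[0]),ang(j[3]-j[1]),ang(j[0]-j[1])+90,ang(j[2]-j[3])+90],'len',np.linalg.norm(j[2]-j[0]),np.linalg.norm(j[0]-j[1]))
    print(' step',t[:,:2].tolist(),ang(t[0]-t[1])+90); print(' plate',p[:,:2].tolist(),p.mean(0),'ang',[ang(p[0]-p[1]),ang(p[3]-p[2]),ang(p[1]-p[2])+90,ang(p[0]-p[3])+90])
# lifter: blade & rest, top
b=pc(T,200,220,7,[(203,104),(313,139),(250,332)],.006); print('blade',b, ang(b[1]-b[2]),np.linalg.norm(b[0]-b[1]),np.linalg.norm(b[1]-b[2]))
r=pc(T,200,220,7,[(165,76),(390,134),(300,468),(70,408)],.004); print('rest',r,r.mean(0),ang(r[0]-r[3]),ang(r[1]-r[2]))
h=pc(T,200,220,7,[(130,219),(192,238),(176,302),(111,286)],.090); print('handle top',h,h.mean(0))
for c in [(268,333),(187,343),(428,298),(230,260)]: 
    q=atz(T,[c],.004)[0]; print(c,q[:2],np.hypot(*q[:2]))
E
```

```text
top jig [[0.5981500683550636, -0.11177580614575472], [0.45889274502532057, -0.10028255928972862], [0.6217946299965207, 0.16186771657393545], [0.4821176715460889, 0.17326908118702403]] ang [np.float64(85.06154179275957), np.float64(85.1471440394756), np.float64(85.28193258956333), np.float64(85.3334823188276)] len 0.2746631442725038 0.1397308012725116
 step [[0.6096050425412551, 0.043425140928204035], [0.4716898309969424, 0.055381901775756415]] 85.04504812696518
 plate [[0.5596418666745793, 0.03052166175106203], [0.5570967837222339, -0.03361004496237014], [0.4875599432596236, -0.029213389081339546], [0.4895662640941985, 0.03325000992327409]] [0.5235 0.0002 0.019 ] ang [np.float64(87.72739509809405), np.float64(88.16029530531998), np.float64(86.38213446554799), np.float64(87.77035213056384)]
side jig [[0.5985983813039893, -0.1140383345930649], [0.4608510998146084, -0.10176729128239037], [0.6229880602963527, 0.15837710421005669], [0.4842145907029299, 0.17027102875509692]] ang [np.float64(84.88388144382775), np.float64(85.09130658348866), np.float64(84.90931557907575), np.float64(85.1012
[... 425 characters left out ...]
.43432328566139), np.float64(89.25237233119293), np.float64(87.44668575601565)]
blade [[0.5426 0.3101 0.006 ]
 [0.5282 0.2696 0.006 ]
 [0.4578 0.2935 0.006 ]] -18.72630852605917 0.04302487044412646 0.07440925753954399
rest [[0.5538 0.3246 0.004 ]
 [0.5294 0.2414 0.004 ]
 [0.4076 0.276  0.004 ]
 [0.4321 0.3602 0.004 ]] [0.4807 0.3006 0.004 ] -16.308276408726808 -15.842375056988045
handle top [[0.4916 0.3167 0.09  ]
 [0.4844 0.2954 0.09  ]
 [0.4627 0.3011 0.09  ]
 [0.4688 0.3233 0.09  ]] [0.4769 0.3091 0.09  ]
(268, 333) [0.2883 0.2123] 0.3580287423866307
(187, 343) [0.2693 0.4177] 0.4970150447583248
(428, 298) [ 0.3636 -0.1949] 0.41258702897403066
(230, 260) [0.4762 0.3072] 0.5666502128640485
```

The rest under the lifter is 0.567 m from the base. The others are 0.358, 0.497 and 0.413 m, so this is the one meant. Next I'll hover over the lifter with the jaws along its x.

play_rows([
  {"x": 0.03, "z": -0.012, "yaw": 8, "claw": 0.085},
  {"x": 0.07, "z": -0.027, "yaw": 16},
  {"x": 0.11, "z": -0.043, "yaw": 24},
  {"x": 0.15, "z": -0.059, "yaw": 32},
  {"x": 0.19, "z": -0.075, "yaw": 40},
  {"x": 0.23, "z": -0.09, "yaw": 48},
  {"x": 0.27, "z": -0.106, "yaw": 56, "y": 0.02},
  {"x": 0.31, "z": -0.122, "yaw": 64, "y": 0.03},
  {"x": 0.35, "z": -0.137, "yaw": 72, "y": 0.04},
  {"x": 0.374, "z": -0.147, "yaw": 80, "y": 0.05},
  {"x": 0.374, "z": -0.147, "yaw": 88, "y": 0.055},
  {"x": 0.374, "z": -0.147, "yaw": 92, "y": 0.055},
])

```text
$.deltas[0]: bad value
```

```bash
python3 - <<'E'
from h import *
np.set_printoptions(precision=4,suppress=True)
f=grab('wrist','w1.png');s=sensors.sense(); print(s['position'],s['eef_rot'],s['q'],s['force'],f['eye'])
E
```

```text
[0.1571 0.5531 0.2313] [[ 0.9619  0.0001  0.2733]
 [-0.2733  0.0001  0.9619]
 [ 0.     -1.      0.0001]] [ 1.274   0.3196  1.5644 -0.      1.2574 -0.02  ] [ 0.3215  0.3111 -1.0402] [0.0902 0.5727 0.3742]
```

View pics/w1.png

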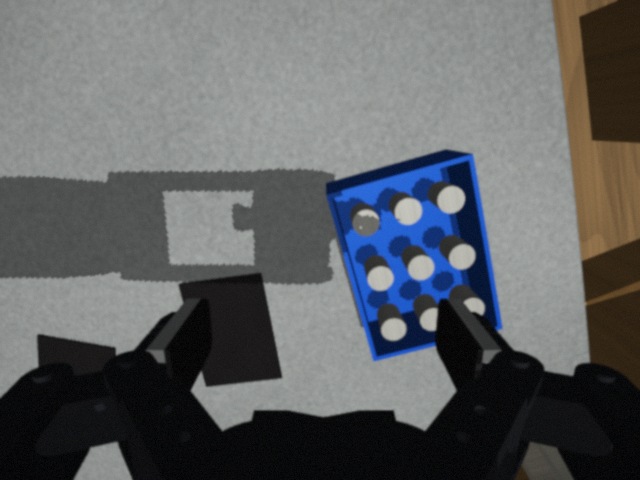

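The move was refused, so the wrist picture is unchanged. The first row had no "y", so I'll give every key in each row.

play_rows([
  {"claw": 0.085, "x": 0.03, "y": 0, "z": -0.012, "yaw": 8},
  {"claw": 0.085, "x": 0.07, "y": 0, "z": -0.027, "yaw": 16},
  {"claw": 0.085, "x": 0.11, "y": 0, "z": -0.043, "yaw": 24},
  {"claw": 0.085, "x": 0.15, "y": 0, "z": -0.059, "yaw": 32},
  {"claw": 0.085, "x": 0.19, "y": 0, "z": -0.075, "yaw": 40},
  {"claw": 0.085, "x": 0.23, "y": 0.01, "z": -0.09, "yaw": 48},
  {"claw": 0.085, "x": 0.27, "y": 0.02, "z": -0.106, "yaw": 56},
  {"claw": 0.085, "x": 0.31, "y": 0.03, "z": -0.122, "yaw": 64},
  {"claw": 0.085, "x": 0.35, "y": 0.04, "z": -0.137, "yaw": 72},
  {"claw": 0.085, "x": 0.374, "y": 0.05, "z": -0.147, "yaw": 80},
  {"claw": 0.085, "x": 0.374, "y": 0.055, "z": -0.147, "yaw": 88},
  {"claw": 0.085, "x": 0.374, "y": 0.055, "z": -0.147, "yaw": 92},
])

```text
time_s: 2.55
position: [0.4771, 0.3084, 0.1752]
eef_rot: [[-0.313, -0.002, 0.95], [-0.95, -0.001, -0.313], [0.001, -1.0, -0.001]]
force: [0.4, -0.3, -0.3]
grip_width: 0.0849
```

```bash
python3 - <<'E'
from h import *
np.set_printoptions(precision=4,suppress=True)
f=grab('wrist','w2.png');s=sensors.sense(); print(s['position'],s['eef_rot'],s['q'],s['force'],f['eye'])
E
```

```text
[0.477  0.3088 0.1757] [[-0.3125 -0.0011  0.9499]
 [-0.9499 -0.0005 -0.3125]
 [ 0.0008 -1.     -0.0009]] [0.5542 0.3501 1.6657 0.0002 1.127  0.872 ] [ 0.2579  0.4047 -0.0688] [0.4993 0.3752 0.3179]
```

View pics/w2.png

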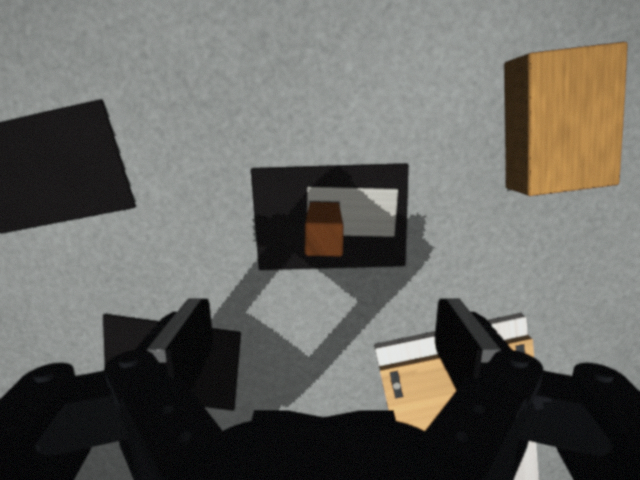

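```bash
python3 - <<'E'
from h import *
np.set_printoptions(precision=4,suppress=True)
a=cv2.imread('pics/w2.png'); crop(a,240,150,420,280,4,'w2z.png')
f=grab('wrist'); print(np.array(f['attitude']))
# predicted outline: lifter at handle (.477,.309) yaw -17
def lif(x,y,yaw,z0=.004):
    c,s=np.cos(yaw),np.sin(yaw)
    L=[(-14,-20,2),(60,-20,2),(60,20,2),(-14,20,2),(-12,-11,86),(12,-11,86),(12,11,86),(-12,11,86),(-12,-11,14),(12,-11,14),(12,11,14),(-12,11,14)]
    L=np.array(L)/1000
    return np.c_[x+c*L[:,0]-s*L[:,1],y+s*L[:,0]+c*L[:,1],z0+L[:,2]]
print(proj(f,lif(.477,.309,np.radians(-17))))
E
```

```text
[[ 0.9503  0.2988  0.0874]
 [-0.3113  0.9136  0.2615]
 [-0.0017 -0.2758  0.9612]]
[[307.6445 238.0342]
 [394.4555 236.4186]
 [395.9445 189.7334]
 [306.1423 191.4179]
 [304.9225 261.1818]
 [342.7551 260.4943]
 [342.5522 226.8909]
 [303.7429 227.6203]
 [309.1478 231.4851]
 [338.5723 230.9343]
 [338.3263 204.372 ]
 [308.3255 204.9482]]
```

View pics/w2z.png

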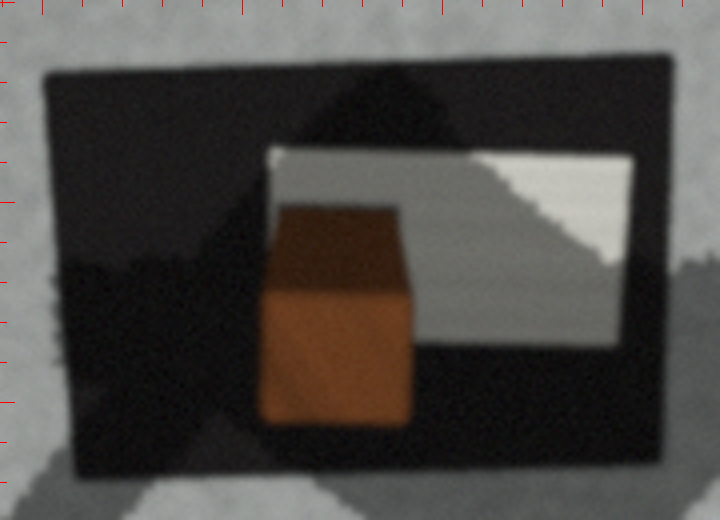

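```bash
cat >> h.py <<'E'
from scipy.optimize import least_squares
def lif(x,y,yaw,z0=.004):
    c,s=np.cos(yaw),np.sin(yaw)
    L=[(-14,-20,2),(60,-20,2),(60,20,2),(-14,20,2),(-12,-11,86),(12,-11,86),(12,11,86),(-12,11,86)]
    L=np.array(L)/1000
    return np.c_[x+c*L[:,0]-s*L[:,1],y+s*L[:,0]+c*L[:,1],z0+L[:,2]]
E
python3 - <<'E'
from h import *
np.set_printoptions(precision=4,suppress=True)
f=grab('wrist')
idx=[1,2,3,4,5,6,7]
ob=np.array([(619,346),(634,156),(268,148),(262,424),(411,424),(411,290),(262,290)])/4+[239.5,149.5]
fun=lambda p: (proj(f,lif(p[0],p[1],p[2]))[idx]-ob).ravel()
r=least_squares(fun,[.477,.309,-.3]); print(r.x,np.degrees(r.x[2]),r.fun.reshape(-1,2))
s=sensors.sense();R=s['eef_rot'];p=s['position']
rc=atz(f,np.array([(45,73),(672,55),(660,464),(76,478)])/4+[239.5,149.5],.004); print('rest',rc,rc.mean(0), np.degrees(np.arctan2(*(rc[1]-rc[0])[1::-1])),np.degrees(np.arctan2(*(rc[2]-rc[3])[1::-1])))
d=np.array([r.x[0],r.x[1],0])-p; print('tool delta',R.T@d, 'tool x ang',np.degrees(np.arctan2(R[1,0],R[0,0])))
E
```

```text
[ 0.4782  0.3125 -0.329 ] -18.84838628263625 [[-0.541  -0.8015]
 [-1.0019 -0.0148]
 [ 0.6936  0.2867]
 [-0.5078 -0.0918]
 [ 0.1654  0.5706]
 [ 1.3011  0.2857]
 [-0.3485 -0.4073]]
rest [[0.4322 0.3647 0.004 ]
 [0.5552 0.329  0.004 ]
 [0.5306 0.2438 0.004 ]
 [0.4074 0.28   0.004 ]] [0.4813 0.3044 0.004 ] -16.168649463035116 -16.33573168747579
tool delta [-0.0032  0.1763  0.0003] tool x ang -107.78751551852062
```

play_rows([
  {"claw": 0.085, "x": -0.003, "y": 0.02, "z": 0, "yaw": 1},
  {"claw": 0.085, "x": -0.003, "y": 0.045, "z": 0, "yaw": 1},
  {"claw": 0.085, "x": -0.003, "y": 0.07, "z": 0, "yaw": 1},
  {"claw": 0.085, "x": -0.003, "y": 0.095, "z": 0, "yaw": 1},
  {"claw": 0.085, "x": -0.003, "y": 0.115, "z": 0, "yaw": 1},
  {"claw": 0.085, "x": -0.003, "y": 0.13, "z": 0, "yaw": 1},
  {"claw": 0.085, "x": -0.003, "y": 0.138, "z": 0, "yaw": 1},
  {"claw": 0.085, "x": -0.003, "y": 0.14, "z": 0, "yaw": 1},
])

```text
time_s: 3.5
position: [0.4773, 0.3125, 0.0358]
eef_rot: [[-0.322, -0.001, 0.947], [-0.947, -0.0, -0.322], [0.001, -1.0, -0.001]]
force: [-0.5, 0.0, 0.5]
grip_width: 0.0849
```

play_rows([
  {"claw": 0.04, "x": 0, "y": 0, "z": 0, "yaw": 0},
  {"claw": 0.03, "x": 0, "y": 0, "z": 0, "yaw": 0},
  {"claw": 0.024, "x": 0, "y": 0, "z": 0, "yaw": 0},
  {"claw": 0.018, "x": 0, "y": 0, "z": 0, "yaw": 0},
  {"claw": 0.01, "x": 0, "y": 0, "z": 0, "yaw": 0},
  {"claw": 0.0, "x": 0, "y": 0, "z": 0, "yaw": 0},
  {"claw": 0.0, "x": 0, "y": 0, "z": 0, "yaw": 0},
  {"claw": 0.0, "x": 0, "y": 0, "z": 0, "yaw": 0},
], grip_force=60)

```text
time_s: 4.3
position: [0.478, 0.3126, 0.037]
eef_rot: [[-0.323, 0.001, 0.946], [-0.946, 0.001, -0.323], [-0.001, -1.0, 0.001]]
force: [-0.4, -1.0, 5.7]
grip_width: 0.0232
```

play_rows([
  {"claw": 0.0, "x": 0, "y": 0, "z": 0, "yaw": 0},
  {"claw": 0.0, "x": 0, "y": 0, "z": 0, "yaw": 0},
  {"claw": 0.0, "x": 0, "y": -0.004, "z": 0, "yaw": 0},
  {"claw": 0.0, "x": 0, "y": -0.01, "z": 0, "yaw": 0},
  {"claw": 0.0, "x": 0, "y": -0.025, "z": 0, "yaw": 0},
  {"claw": 0.0, "x": 0, "y": -0.045, "z": 0, "yaw": 0},
  {"claw": 0.0, "x": 0, "y": -0.065, "z": 0, "yaw": 0},
  {"claw": 0.0, "x": 0, "y": -0.08, "z": 0, "yaw": 0},
  {"claw": 0.0, "x": 0, "y": -0.09, "z": 0, "yaw": 0},
  {"claw": 0.0, "x": 0, "y": -0.09, "z": 0, "yaw": 0},
  {"claw": 0.0, "x": 0, "y": -0.09, "z": 0, "yaw": 0},
], grip_force=110)

```text
time_s: 5.4
position: [0.4772, 0.3121, 0.1258]
eef_rot: [[-0.323, -0.001, 0.946], [-0.946, -0.0, -0.323], [0.001, -1.0, -0.001]]
force: [0.1, 0.4, -1.4]
grip_width: 0.0228
```

```bash
python3 - <<'E'
from h import *
np.set_printoptions(precision=4,suppress=True)
s=sensors.sense(); print(s['position'],s['force'],s['grip_width'])
f=grab('wrist');g=grab('side')
crop(f['color'],200,100,500,325,2.6,'w3.png');crop(g['color'],230,130,390,250,5,'s3.png')
E
```

```text
[0.4772 0.3121 0.1258] [ 0.0992  0.4346 -1.3708] 0.02275601897265595
```

View pics/w3.png

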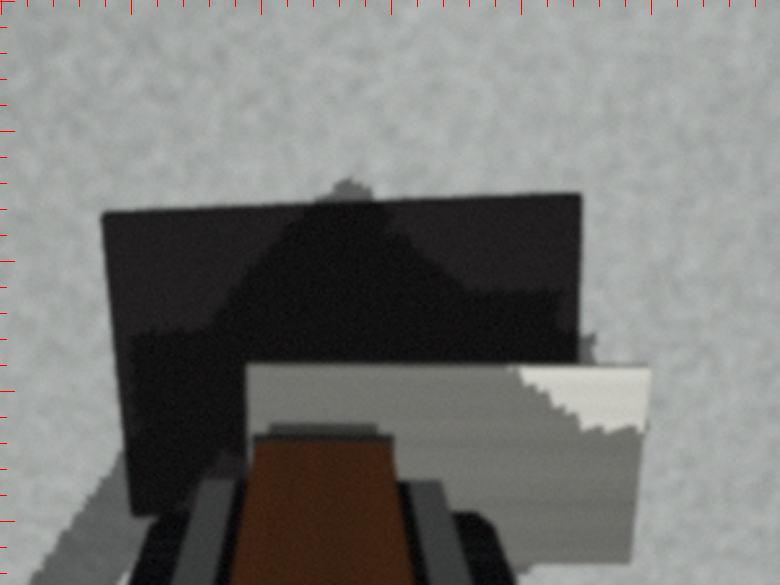

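View pics/s3.png

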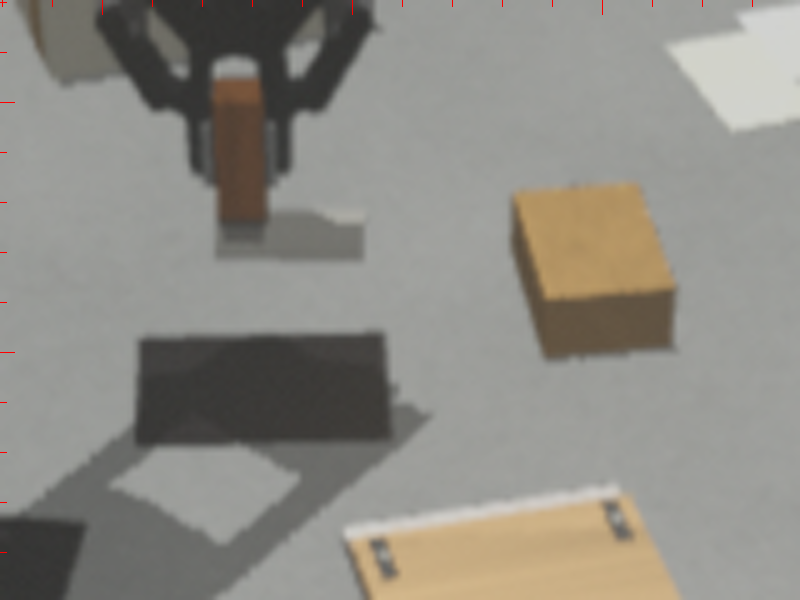

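```bash
python3 - <<'E'
from h import *
np.set_printoptions(precision=4,suppress=True)
f=grab('wrist'); s=sensors.sense();R=s['eef_rot'];p=s['position']
ob=np.array([(631,563),(652,366),(247,363)])/2.6+[199.5,99.5]; idx=[1,2,3]
z0=p[2]-.033
r=least_squares(lambda q:(proj(f,lif(q[0],q[1],q[2],z0))[idx]-ob).ravel(),[.478,.312,-.33]); print(r.x,np.degrees(r.x[2]),r.fun)
r2=least_squares(lambda q:(proj(f,lif(q[0],q[1],q[2],q[3]))[idx]-ob).ravel(),[.478,.312,-.33,z0]); print(r2.x,z0,r2.fun)
print('tool',R.T@(np.array([r.x[0],r.x[1],z0])-p),np.degrees(np.arctan2(R[1,0],R[0,0])))
E
```

```text
[ 0.477   0.3114 -0.3347] -19.17835013223883 [-0.0593 -0.0382 -0.1523 -0.0187  0.2056  0.0281]
[ 0.477   0.3115 -0.3348  0.0926] 0.09227938679272574 [ 0.021   0.0634 -0.0478 -0.0478  0.028  -0.0115]
tool [0.0006 0.033  0.0002] -108.86068044905495
```

play_rows([
  {"claw": 0, "x": 0.015, "y": 0, "z": 0.007, "yaw": -4},
  {"claw": 0, "x": 0.045, "y": 0, "z": 0.02, "yaw": -11},
  {"claw": 0, "x": 0.08, "y": 0, "z": 0.035, "yaw": -19},
  {"claw": 0, "x": 0.115, "y": 0, "z": 0.051, "yaw": -27},
  {"claw": 0, "x": 0.15, "y": 0, "z": 0.066, "yaw": -35},
  {"claw": 0, "x": 0.185, "y": 0, "z": 0.082, "yaw": -43},
  {"claw": 0, "x": 0.22, "y": 0, "z": 0.097, "yaw": -51},
  {"claw": 0, "x": 0.255, "y": 0, "z": 0.113, "yaw": -59},
  {"claw": 0, "x": 0.29, "y": 0, "z": 0.128, "yaw": -67},
  {"claw": 0, "x": 0.325, "y": 0, "z": 0.144, "yaw": -75},
  {"claw": 0, "x": 0.355, "y": 0, "z": 0.157, "yaw": -83},
  {"claw": 0, "x": 0.375, "y": 0, "z": 0.166, "yaw": -89},
])

```text
time_s: 6.75
position: [0.5132, -0.0983, 0.1256]
eef_rot: [[0.942, -0.001, 0.337], [-0.337, -0.0, 0.942], [-0.001, -1.0, -0.0]]
force: [0.7, 0.2, -1.4]
grip_width: 0.023
```

```bash
python3 - <<'E'
from h import *
s=sensors.sense();R=s['eef_rot'];p=s['position'];a=np.degrees(np.arctan2(R[1,0],R[0,0]))
d=np.array([.5148,-.1171,p[2]])-p
print(p,a,R.T@d,'yaw',a+5,s['q'])
E
```

```text
[ 0.5132107  -0.09830215  0.12564719] -19.66965039244935 [ 7.82385033e-03  8.18606059e-07 -1.71660198e-02] yaw -14.669650392449348 [-2.11053333e-01  3.31402920e-01  1.83847500e+00 -4.12140761e-04
  9.72684974e-01 -1.43831748e+00]
```

play_rows([
  {"claw": 0, "x": 0.004, "y": 0.005, "z": -0.009, "yaw": -7},
  {"claw": 0, "x": 0.008, "y": 0.015, "z": -0.017, "yaw": -14.7},
  {"claw": 0, "x": 0.008, "y": 0.03, "z": -0.017, "yaw": -14.7},
  {"claw": 0, "x": 0.008, "y": 0.045, "z": -0.017, "yaw": -14.7},
  {"claw": 0, "x": 0.008, "y": 0.055, "z": -0.017, "yaw": -14.7},
  {"claw": 0, "x": 0.008, "y": 0.06, "z": -0.017, "yaw": -14.7},
  {"claw": 0, "x": 0.008, "y": 0.06, "z": -0.017, "yaw": -14.7},
])

```text
time_s: 7.45
position: [0.5149, -0.1147, 0.0656]
eef_rot: [[0.996, -0.002, 0.09], [-0.09, 0.0, 0.996], [-0.002, -1.0, 0.0]]
force: [-0.5, 0.7, -1.3]
grip_width: 0.0227
```

```bash
python3 - <<'E'
from h import *
np.set_printoptions(precision=4,suppress=True)
s=sensors.sense(); R=s['eef_rot']; print(s['position'],s['force'],np.degrees(np.arctan2(R[1,0],R[0,0])))
f=grab('wrist','w4.png');g=grab('side');t=grab('top')
crop(g['color'],290,220,410,330,6,'s4.png');crop(t['color'],275,195,400,280,6,'t4.png')
E
```

```text
[ 0.5149 -0.1147  0.0656] [-0.5309  0.6691 -1.2548] -5.147779666782673
```

View pics/w4.png

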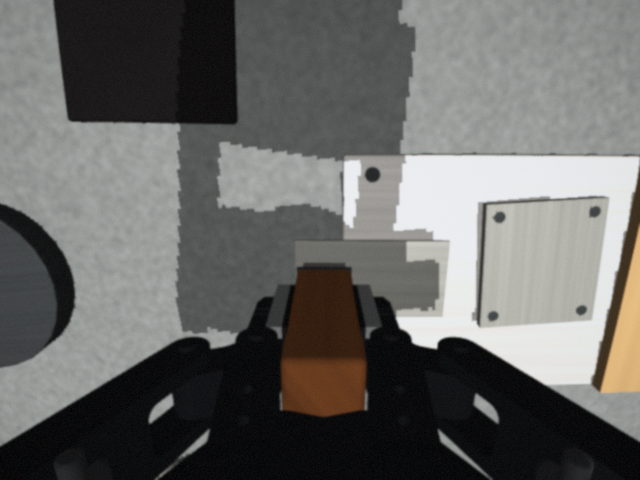

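View pics/s4.png

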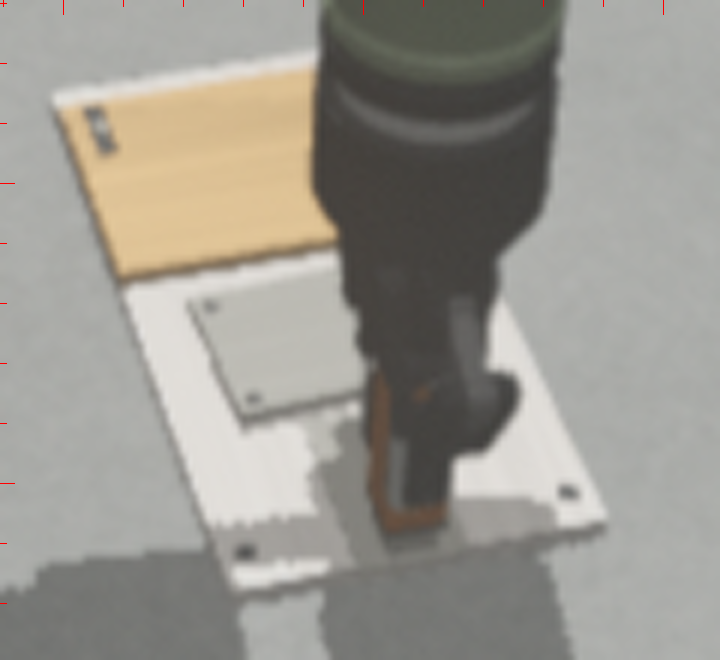

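View pics/t4.png

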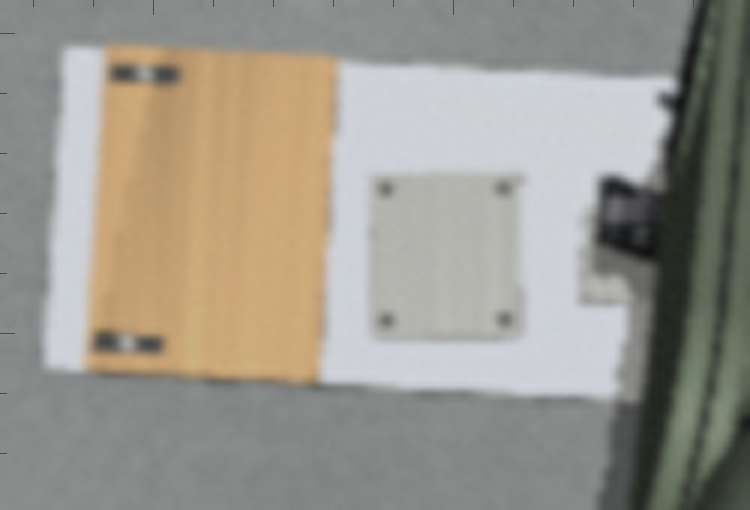

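```bash
python3 - <<'E'
from h import *
a=cv2.imread('pics/w4.png'); crop(a,430,140,640,345,3.8,'w4a.png'); crop(a,280,140,470,335,4,'w4b.png')
E
```

View pics/w4a.png

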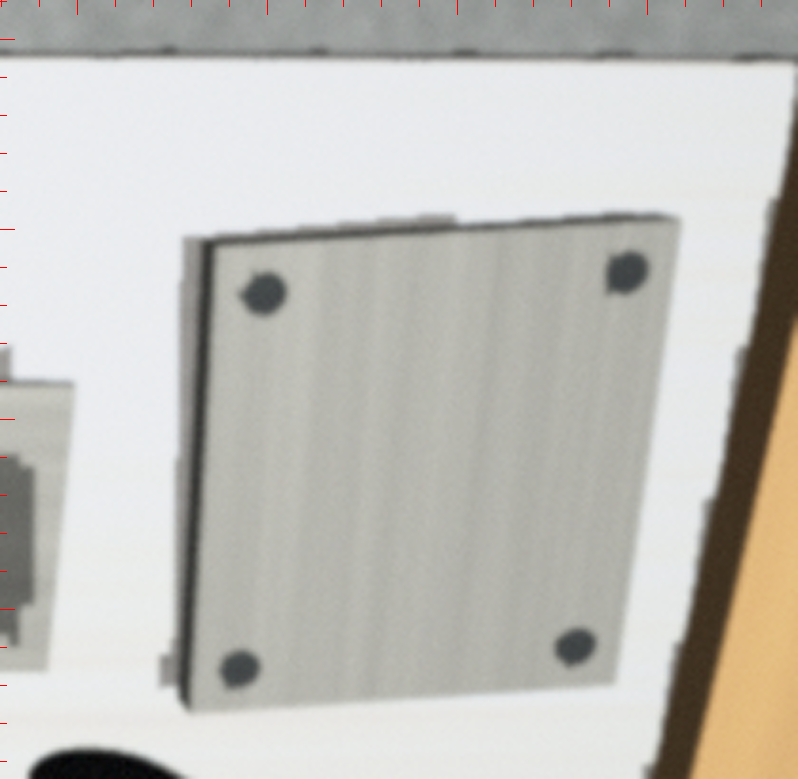

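View pics/w4b.png

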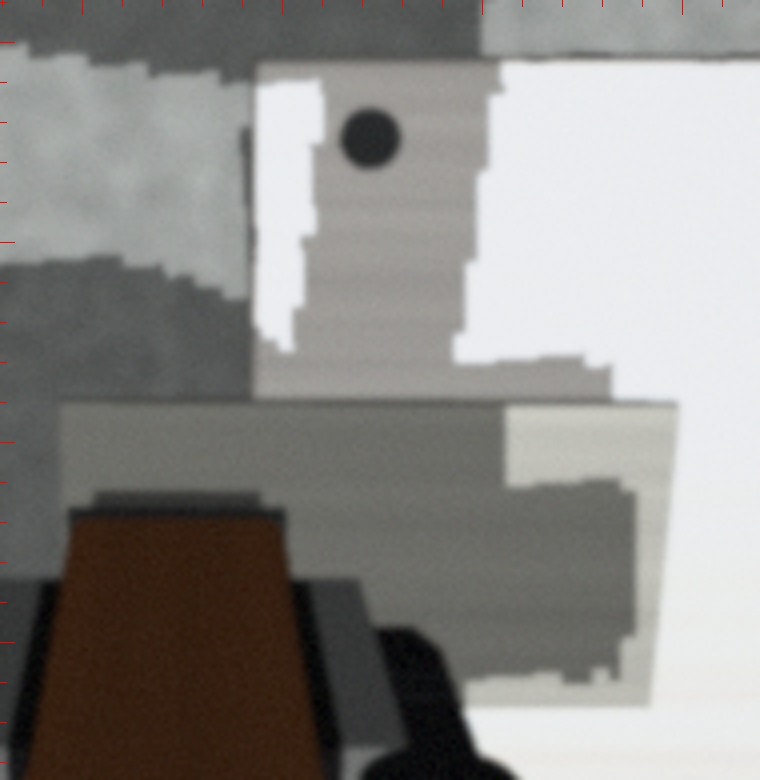

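```bash
python3 - <<'E'
from h import *
np.set_printoptions(precision=4,suppress=True)
f=grab('wrist');s=sensors.sense();R=s['eef_rot'];p=s['position']
A=lambda P,z:atz(f,np.array(P)/3.8+[429.5,139.5],z); B=lambda P,z:atz(f,np.array(P)/4+[279.5,139.5],z)
ang=lambda v:np.degrees(np.arctan2(v[1],v[0]))
pl=A([(213,241),(680,218),(613,685),(190,711)],.019); c=pl.mean(0)
print(pl,c,[ang(pl[1]-pl[0]),ang(pl[2]-pl[3]),ang(pl[0]-pl[3])+90,ang(pl[1]-pl[2])+90],np.linalg.norm(pl[1]-pl[0]),np.linalg.norm(pl[0]-pl[3]))
st=A([(796,320),(690,775)],.018); sb=A([(798,65),(655,775)],.010); print('step',st,ang(st[0]-st[1])+90,sb,ang(sb[0]-sb[1])+90)
e=A([(0,52),(798,60)],.010); print('edge',ang(e[1]-e[0]),e); print('corner',B([(253,60)],.010))
L=p+R@[.0006,.033,.0002]; z=R[:,2]; tip=L+.06*z; print('tip pred',tip, 'blade seen',B([(678,404),(650,706)],tip[2]+.002), B([(678,404),(650,706)],tip[2]+.002).mean(0))
j=np.radians(85.0);ex=np.array([np.cos(j),np.sin(j),0]);ey=np.array([-ex[1],ex[0],0])
for n,q in [('plate c',c),('tip',tip),('step',st.mean(0)),('stepb',sb.mean(0))]+[('pl',x) for x in pl]: print(n,(q-tip)@ex*1e3,(q-tip)@ey*1e3)
E
```

```text
[[ 0.4899 -0.0288  0.019 ]
 [ 0.4922  0.0356  0.019 ]
 [ 0.5627  0.0339  0.019 ]
 [ 0.5606 -0.03    0.019 ]] [0.5264 0.0027 0.019 ] [np.float64(87.99524926642117), np.float64(88.12673009728432), np.float64(269.00857969804565), np.float64(268.659931263948)] 0.0644372537142441 0.07066343034422094
step [[0.5084 0.055  0.018 ]
 [0.5803 0.0489 0.018 ]] 265.1278805071113 [[0.474  0.0572 0.01  ]
 [0.5852 0.0496 0.01  ]] 266.1026887954004
edge 84.9368547290612 [[ 0.4634 -0.0547  0.01  ]
 [ 0.4733  0.0571  0.01  ]]
corner [[ 0.4602 -0.0993  0.01  ]]
tip pred [ 0.5219 -0.055   0.0339] blade seen [[ 0.5028 -0.0529  0.0359]
 [ 0.5425 -0.0563  0.0359]] [ 0.5227 -0.0546  0.0359]
plate c 57.84319054285862 0.5460447552794393
tip 0.0 0.0
step 108.52818454022415 -13.085570477486808
stepb 108.64856604101689 1.7414587039392704
pl 23.308386531324285 34.076769581979235
pl 87.65761063214674 37.44381930777676
pl 92.15859116100151 -32.922620584278505
pl 28.248173846961958 -36.41378928435995
```

play_rows([
  {"claw": 0, "x": 0, "y": 0.008, "z": 0, "yaw": 0},
  {"claw": 0, "x": 0, "y": 0.015, "z": 0, "yaw": 0},
  {"claw": 0, "x": 0, "y": 0.019, "z": 0, "yaw": 0},
  {"claw": 0, "x": 0, "y": 0.0205, "z": 0, "yaw": 0},
  {"claw": 0, "x": 0, "y": 0.0205, "z": 0, "yaw": 0},
])

```text
time_s: 8.15
position: [0.5151, -0.1148, 0.0454]
eef_rot: [[0.996, -0.001, 0.09], [-0.09, 0.0, 0.996], [-0.001, -1.0, 0.0]]
force: [0.1, 0.0, -1.0]
grip_width: 0.0228
```

play_rows([
  {"claw": 0, "x": 0, "y": 0.0005, "z": 0, "yaw": 0},
  {"claw": 0, "x": 0, "y": 0.0005, "z": 0, "yaw": 0},
])

```text
time_s: 8.35
position: [0.5154, -0.1149, 0.0454]
eef_rot: [[0.996, 0.0, 0.09], [-0.09, 0.0, 0.996], [0.0, -1.0, 0.0]]
force: [-0.3, -0.1, -1.1]
grip_width: 0.0226
```

play_rows([
  {"claw": 0, "x": 0, "y": 0.0005, "z": 0, "yaw": 0},
  {"claw": 0, "x": 0, "y": 0.0005, "z": 0, "yaw": 0},
])

```text
time_s: 8.55
position: [0.5153, -0.1149, 0.0449]
eef_rot: [[0.996, 0.0, 0.09], [-0.09, 0.0, 0.996], [0.0, -1.0, 0.0]]
force: [-0.3, 1.0, -1.4]
grip_width: 0.0228
```

play_rows([
  {"claw": 0, "x": 0, "y": 0.0005, "z": 0, "yaw": 0},
  {"claw": 0, "x": 0, "y": 0.001, "z": 0, "yaw": 0},
  {"claw": 0, "x": 0, "y": 0.001, "z": 0, "yaw": 0},
])

```text
time_s: 8.85
position: [0.5152, -0.1148, 0.0437]
eef_rot: [[0.996, -0.0, 0.09], [-0.09, 0.0, 0.996], [-0.0, -1.0, 0.0]]
force: [0.3, 0.4, -1.3]
grip_width: 0.0228
```

play_rows([
  {"claw": 0, "x": 0, "y": 0.0005, "z": 0, "yaw": 0},
  {"claw": 0, "x": 0, "y": 0.0005, "z": 0, "yaw": 0},
])

```text
time_s: 9.05
position: [0.5153, -0.1148, 0.0432]
eef_rot: [[0.996, -0.0, 0.09], [-0.09, 0.0, 0.996], [-0.0, -1.0, 0.0]]
force: [0.5, 0.1, -1.3]
grip_width: 0.0226
```

play_rows([
  {"claw": 0, "x": 0, "y": 0.0005, "z": 0, "yaw": 0},
  {"claw": 0, "x": 0, "y": 0.0005, "z": 0, "yaw": 0},
])

```text
time_s: 9.25
position: [0.5153, -0.1149, 0.043]
eef_rot: [[0.996, 0.0, 0.09], [-0.09, 0.0, 0.996], [0.0, -1.0, 0.0]]
force: [0.0, 0.4, 1.0]
grip_width: 0.0226
```

play_rows([
  {"claw": 0, "x": 0, "y": 0.0005, "z": 0, "yaw": 0},
  {"claw": 0, "x": 0, "y": 0.0005, "z": 0, "yaw": 0},
])

```text
time_s: 9.45
position: [0.5154, -0.1149, 0.043]
eef_rot: [[0.996, 0.0, 0.09], [-0.09, -0.0, 0.996], [0.0, -1.0, 0.0]]
force: [-2.7, 0.4, 4.7]
grip_width: 0.0231
```

play_rows([
  {"claw": 0, "x": 0, "y": -0.0016, "z": 0, "yaw": 0},
  {"claw": 0, "x": 0, "y": -0.0016, "z": 0.004, "yaw": 0},
  {"claw": 0, "x": 0, "y": -0.0016, "z": 0.01, "yaw": 0},
  {"claw": 0, "x": 0, "y": -0.0016, "z": 0.015, "yaw": 0},
  {"claw": 0, "x": 0, "y": -0.0016, "z": 0.019, "yaw": 0},
  {"claw": 0, "x": 0, "y": -0.0016, "z": 0.022, "yaw": 0},
  {"claw": 0, "x": 0, "y": -0.0016, "z": 0.025, "yaw": 0},
  {"claw": 0, "x": 0, "y": -0.0016, "z": 0.028, "yaw": 0},
  {"claw": 0, "x": 0, "y": -0.0016, "z": 0.03, "yaw": 0},
  {"claw": 0, "x": 0, "y": -0.0016, "z": 0.03, "yaw": 0},
])

```text
time_s: 10.45
position: [0.518, -0.0848, 0.0439]
eef_rot: [[0.996, 0.0, 0.09], [-0.09, 0.0, 0.996], [0.0, -1.0, 0.0]]
force: [0.6, -0.6, -1.1]
grip_width: 0.0229
```

```bash
python3 - <<'E'
from h import *
f=grab('wrist');g=grab('side')
crop(f['color'],380,140,640,345,3,'w5.png'); crop(g['color'],290,220,410,330,6,'s5.png')
E
```

```text
(no output)
```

View pics/w5.png

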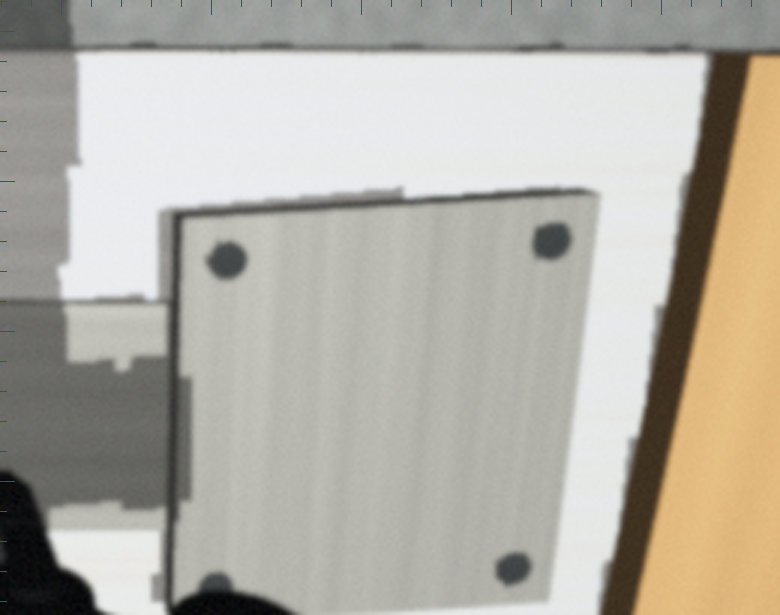

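The blade has gone under the rim, with no contact force. I'll push on.

play_rows([
  {"claw": 0, "x": 0, "y": 0, "z": 0.002, "yaw": 0},
  {"claw": 0, "x": 0, "y": 0, "z": 0.004, "yaw": 0},
  {"claw": 0, "x": 0, "y": 0, "z": 0.006, "yaw": 0},
  {"claw": 0, "x": 0, "y": 0, "z": 0.008, "yaw": 0},
  {"claw": 0, "x": 0, "y": 0, "z": 0.01, "yaw": 0},
  {"claw": 0, "x": 0, "y": 0, "z": 0.012, "yaw": 0},
  {"claw": 0, "x": 0, "y": 0, "z": 0.014, "yaw": 0},
  {"claw": 0, "x": 0, "y": 0, "z": 0.016, "yaw": 0},
  {"claw": 0, "x": 0, "y": 0, "z": 0.018, "yaw": 0},
  {"claw": 0, "x": 0, "y": 0, "z": 0.02, "yaw": 0},
  {"claw": 0, "x": 0, "y": 0, "z": 0.021, "yaw": 0},
])

```text
time_s: 11.65
position: [0.5199, -0.0638, 0.0439]
eef_rot: [[0.996, 0.0, 0.09], [-0.09, 0.0, 0.996], [0.0, -1.0, 0.0]]
force: [0.7, -0.2, -1.4]
grip_width: 0.0225
```

```bash
python3 - <<'E'
from h import *
s=sensors.sense();print(s['position'],s['force'])
f=grab('wrist')
crop(f['color'],380,140,640,345,3,'w6.png')
E
```

```text
[ 0.51987813 -0.06384534  0.04389974] [ 0.6516746  -0.19766553 -1.39986687]
```

View pics/w6.png

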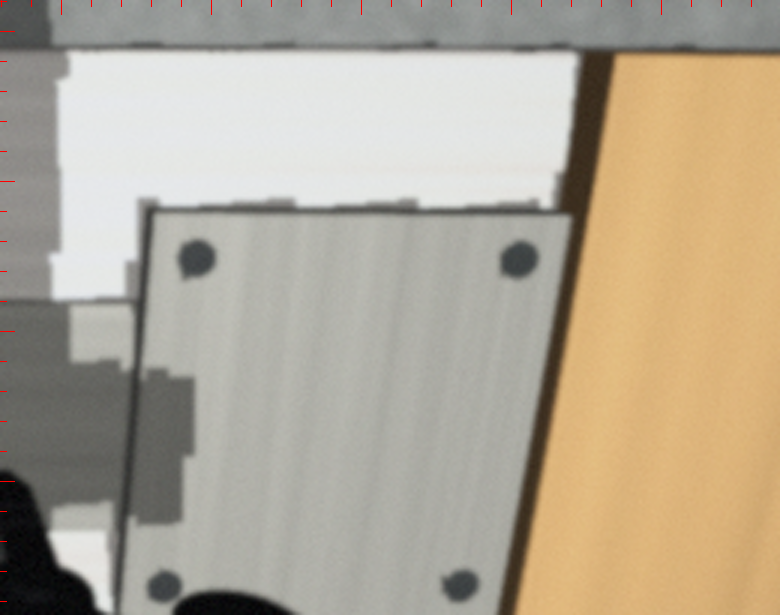

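The plate has squared up with the blade, about 4 mm short of the step.

play_rows([
  {"claw": 0, "x": 0, "y": 0, "z": 0.001, "yaw": 0},
  {"claw": 0, "x": 0, "y": 0, "z": 0.002, "yaw": 0},
  {"claw": 0, "x": 0, "y": 0, "z": 0.003, "yaw": 0},
  {"claw": 0, "x": 0, "y": 0, "z": 0.0035, "yaw": 0},
  {"claw": 0, "x": 0, "y": 0, "z": 0.004, "yaw": 0},
])

```text
time_s: 12.2
position: [0.5203, -0.0602, 0.0439]
eef_rot: [[0.996, 0.0, 0.09], [-0.09, -0.0, 0.996], [0.0, -1.0, -0.0]]
force: [-0.7, -2.4, -1.6]
grip_width: 0.0225
```

play_rows([
  {"claw": 0, "x": 0, "y": 0, "z": 0.0005, "yaw": 0},
  {"claw": 0, "x": 0, "y": 0, "z": 0.0005, "yaw": 0},
])

```text
time_s: 12.4
position: [0.5205, -0.06, 0.044]
eef_rot: [[0.996, 0.001, 0.089], [-0.089, -0.001, 0.996], [0.001, -1.0, -0.001]]
force: [0.5, -4.1, -1.3]
grip_width: 0.0231
```

play_rows([
  {"claw": 0, "x": 0, "y": 0, "z": 0.0005, "yaw": 0},
  {"claw": 0, "x": 0, "y": 0, "z": 0.0005, "yaw": 0},
])

```text
time_s: 12.6
position: [0.5206, -0.0599, 0.044]
eef_rot: [[0.996, 0.001, 0.089], [-0.089, -0.001, 0.996], [0.001, -1.0, -0.001]]
force: [-0.6, -6.3, -0.7]
grip_width: 0.0228
```

play_rows([
  {"claw": 0, "x": 0, "y": 0, "z": 0.0005, "yaw": 0},
  {"claw": 0, "x": 0, "y": 0, "z": 0.0008, "yaw": 0},
  {"claw": 0, "x": 0, "y": 0, "z": 0.0008, "yaw": 0},
  {"claw": 0, "x": 0, "y": 0, "z": 0.0008, "yaw": 0},
  {"claw": 0, "x": 0, "y": 0, "z": 0.0008, "yaw": 0},
  {"claw": 0, "x": 0, "y": 0, "z": 0.0008, "yaw": 0},
])

```text
time_s: 13.2
position: [0.5207, -0.0598, 0.0441]
eef_rot: [[0.996, 0.001, 0.089], [-0.089, -0.003, 0.996], [0.001, -1.0, -0.002]]
force: [-0.5, -8.4, -1.0]
grip_width: 0.0229
```

play_rows([
  {"claw": 0, "x": 0, "y": 0, "z": 0, "yaw": 0},
  {"claw": 0, "x": 0, "y": 0, "z": 0, "yaw": 0},
  {"claw": 0, "x": 0, "y": 0, "z": 0, "yaw": 0},
  {"claw": 0, "x": 0, "y": 0, "z": 0, "yaw": 0},
])

```text
time_s: 13.6
position: [0.5207, -0.0598, 0.0441]
eef_rot: [[0.996, 0.001, 0.089], [-0.089, -0.003, 0.996], [0.001, -1.0, -0.002]]
force: [0.7, -7.9, -0.7]
grip_width: 0.0231
```

```bash
python3 - <<'E'
from h import *
np.set_printoptions(precision=4,suppress=True)
s=sensors.sense();print(s['position'],s['force'],s['torque'])
f=grab('wrist')
s=sensors.sense();print(s['position'],s['force'],s['torque'])
crop(f['color'],380,140,640,345,3,'w7.png')
E
```

```text
[ 0.5207 -0.0598  0.0441] [ 0.715  -7.8579 -0.7373] [-1.6131  0.0444  0.02  ]
[ 0.5207 -0.0598  0.0442] [-0.0797 -8.6967 -0.564 ] [-1.5766  0.0303  0.017 ]
```

View pics/w7.png

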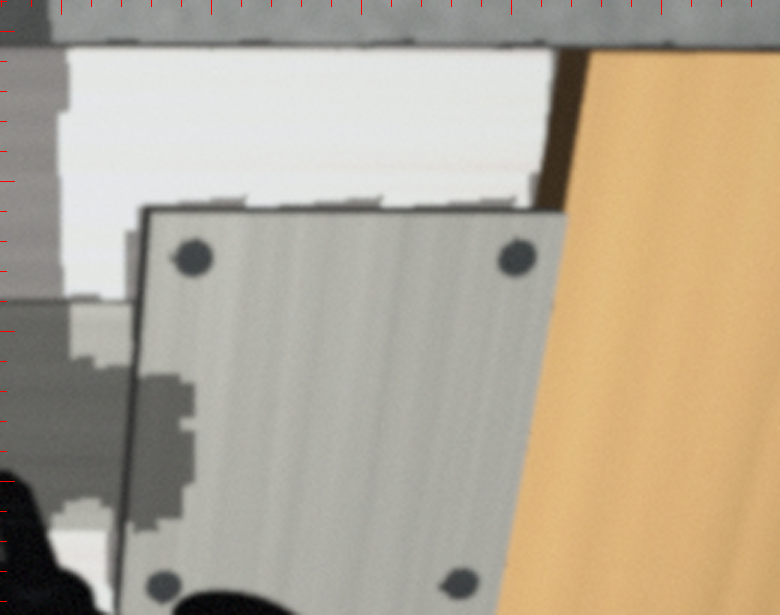

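Pressed square at about 8 N for roughly 1 s, with the plate flush against the step. Now I'll back off slightly and start the lift.

play_rows([
  {"claw": 0, "x": 0, "y": 0, "z": -0.003, "yaw": 0},
  {"claw": 0, "x": 0, "y": 0, "z": -0.006, "yaw": 0},
  {"claw": 0, "x": 0, "y": 0, "z": -0.006, "yaw": 0},
  {"claw": 0, "x": 0, "y": -0.001, "z": -0.006, "yaw": 0},
  {"claw": 0, "x": 0, "y": -0.002, "z": -0.006, "yaw": 0},
  {"claw": 0, "x": 0, "y": -0.004, "z": -0.006, "yaw": 0},
  {"claw": 0, "x": 0, "y": -0.006, "z": -0.006, "yaw": 0},
  {"claw": 0, "x": 0, "y": -0.009, "z": -0.006, "yaw": 0},
  {"claw": 0, "x": 0, "y": -0.012, "z": -0.006, "yaw": 0},
  {"claw": 0, "x": 0, "y": -0.015, "z": -0.006, "yaw": 0},
  {"claw": 0, "x": 0, "y": -0.015, "z": -0.006, "yaw": 0},
])

```text
time_s: 14.75
position: [0.5201, -0.0643, 0.0594]
eef_rot: [[0.996, 0.001, 0.09], [-0.09, -0.0, 0.996], [0.001, -1.0, -0.0]]
force: [0.4, -0.1, -2.8]
grip_width: 0.0227
```

```bash
python3 - <<'E'
from h import *
np.set_printoptions(precision=4,suppress=True)
s=sensors.sense();print(s['position'],s['force'],s['torque'])
f=grab('wrist');g=grab('side')
crop(f['color'],380,120,640,325,3,'w8.png');crop(g['color'],290,220,410,330,6,'s8.png')
E
```

```text
[ 0.5201 -0.0643  0.0594] [ 0.4087 -0.0901 -2.7759] [-0.1675  0.0047  0.015 ]
```

View pics/w8.png

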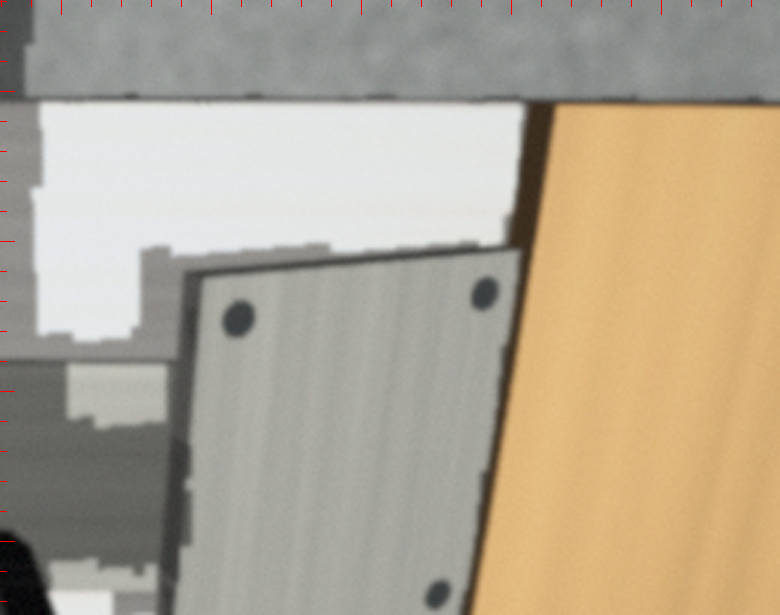

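View pics/s8.png

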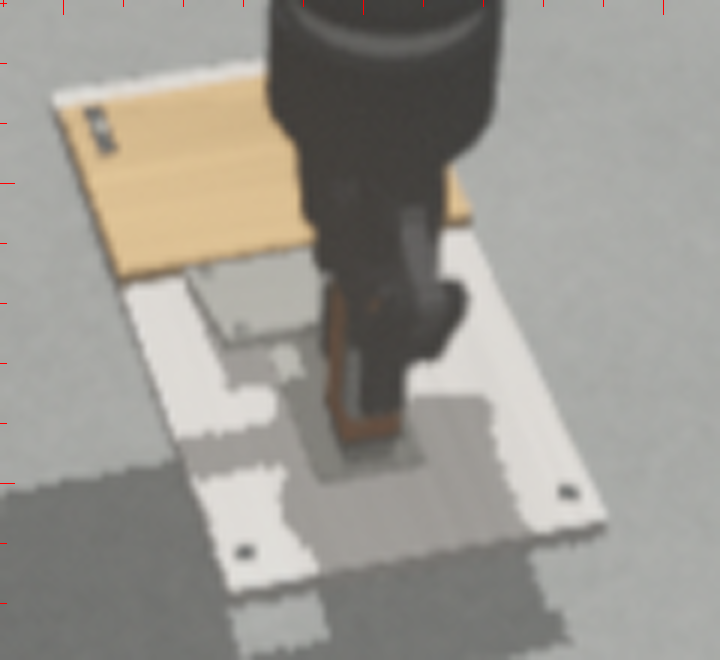

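play_rows([
  {"claw": 0, "x": 0, "y": -0.0062, "z": 0.0017, "yaw": 0},
  {"claw": 0, "x": 0, "y": -0.0106, "z": 0.0036, "yaw": 0},
  {"claw": 0, "x": 0, "y": -0.0148, "z": 0.0059, "yaw": 0},
  {"claw": 0, "x": 0, "y": -0.0187, "z": 0.0086, "yaw": 0},
  {"claw": 0, "x": 0, "y": -0.0224, "z": 0.0117, "yaw": 0},
  {"claw": 0, "x": 0, "y": -0.0258, "z": 0.015, "yaw": 0},
  {"claw": 0, "x": 0, "y": -0.0288, "z": 0.0187, "yaw": 0},
  {"claw": 0, "x": 0, "y": -0.0315, "z": 0.0227, "yaw": 0},
  {"claw": 0, "x": 0, "y": -0.0315, "z": 0.0227, "yaw": 0},
])

```text
time_s: 15.75
position: [0.5222, -0.0411, 0.0908]
eef_rot: [[0.996, 0.001, 0.089], [-0.089, 0.0, 0.996], [0.001, -1.0, 0.0]]
force: [-0.2, 0.2, -2.1]
grip_width: 0.0227
```

```bash
python3 - <<'E'
from h import *
np.set_printoptions(precision=4,suppress=True)
s=sensors.sense();print(s['position'],s['force'],s['torque'])
f=grab('wrist');g=grab('side')
crop(f['color'],380,120,640,325,3,'w9.png');crop(g['color'],290,200,410,310,6,'s9.png')
E
```

```text
[ 0.5222 -0.0411  0.0908] [-0.1803  0.2246 -2.1129] [-0.1102 -0.0287 -0.0115]
```

View pics/w9.png

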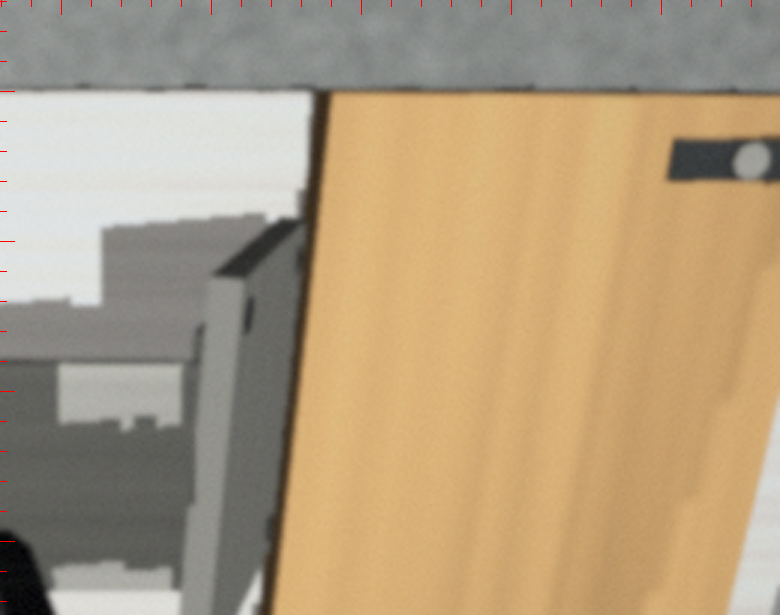

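View pics/s9.png

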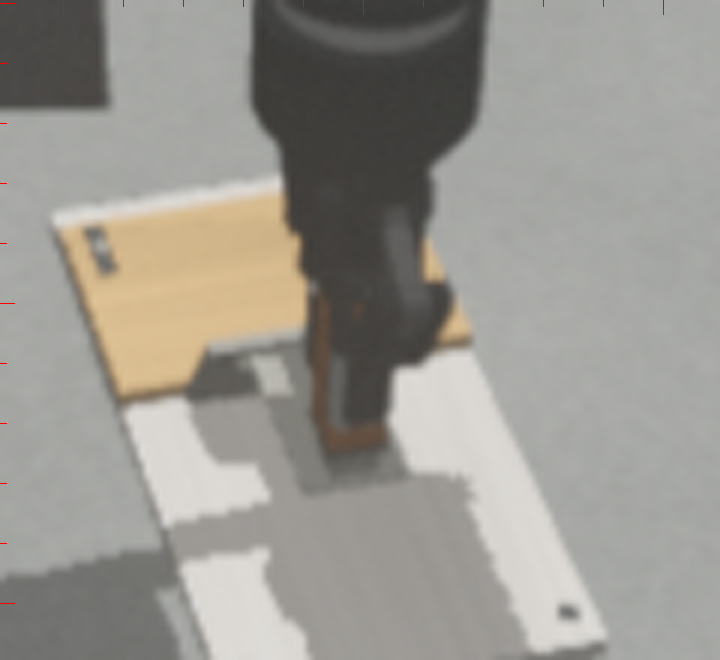

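play_rows([
  {"claw": 0, "x": 0, "y": -0.0023, "z": 0.0042, "yaw": 0},
  {"claw": 0, "x": 0, "y": -0.0042, "z": 0.0086, "yaw": 0},
  {"claw": 0, "x": 0, "y": -0.0057, "z": 0.0132, "yaw": 0},
  {"claw": 0, "x": 0, "y": -0.0064, "z": 0.0165, "yaw": 0},
  {"claw": 0, "x": 0, "y": -0.0069, "z": 0.0195, "yaw": 0},
  {"claw": 0, "x": 0, "y": -0.0074, "z": 0.0225, "yaw": 0},
  {"claw": 0, "x": 0, "y": -0.0076, "z": 0.025, "yaw": 0},
  {"claw": 0, "x": 0, "y": -0.0076, "z": 0.027, "yaw": 0},
  {"claw": 0, "x": 0, "y": -0.0076, "z": 0.029, "yaw": 0},
])

```text
time_s: 16.75
position: [0.5245, -0.0126, 0.098]
eef_rot: [[0.996, -0.0, 0.09], [-0.09, 0.0, 0.996], [-0.0, -1.0, 0.0]]
force: [-0.5, -0.0, -1.1]
grip_width: 0.0229
```

```bash
python3 - <<'E'
from h import *
np.set_printoptions(precision=4,suppress=True)
s=sensors.sense();print(s['position'],s['force'],s['torque'])
f=grab('wrist');g=grab('side')
crop(f['color'],380,120,640,325,3,'w10.png');crop(g['color'],290,200,410,310,6,'s10.png')
E
```

```text
[ 0.5245 -0.0126  0.098 ] [-0.5368 -0.039  -1.0965] [-0.0445  0.0314 -0.0144]
```

View pics/w10.png

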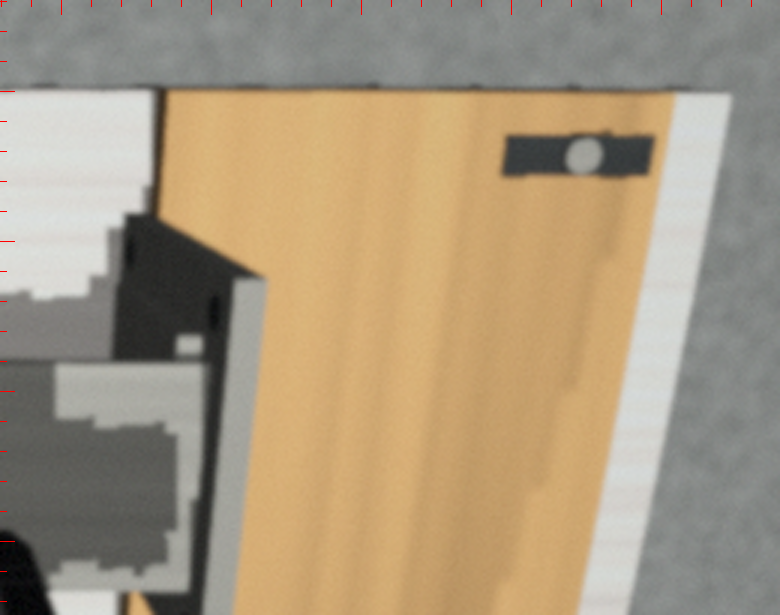

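View pics/s10.png

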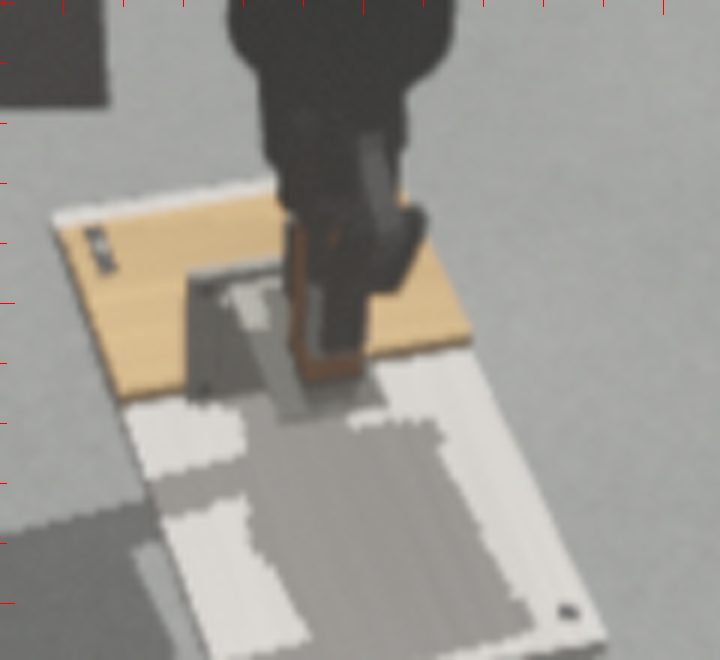

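play_rows([
  {"claw": 0, "x": 0, "y": 0, "z": 0.0015, "yaw": 0},
  {"claw": 0, "x": 0, "y": 0, "z": 0.003, "yaw": 0},
  {"claw": 0, "x": 0, "y": 0, "z": 0.0045, "yaw": 0},
  {"claw": 0, "x": 0, "y": 0, "z": 0.006, "yaw": 0},
  {"claw": 0, "x": 0, "y": 0, "z": 0.0075, "yaw": 0},
  {"claw": 0, "x": 0, "y": 0, "z": 0.009, "yaw": 0},
])

```text
time_s: 17.45
position: [0.5253, -0.0036, 0.098]
eef_rot: [[0.996, 0.0, 0.09], [-0.09, 0.0, 0.996], [-0.0, -1.0, 0.0]]
force: [0.6, 0.3, -1.0]
grip_width: 0.0229
```

```bash
python3 - <<'E'
from h import *
np.set_printoptions(precision=4,suppress=True)
s=sensors.sense();print(s['position'],s['force'],s['torque'])
f=grab('wrist')
crop(f['color'],380,120,640,325,3,'w11.png')
E
```

```text
[ 0.5253 -0.0036  0.098 ] [ 0.6017  0.2865 -0.9614] [-0.0164  0.04   -0.0037]
```

View pics/w11.png

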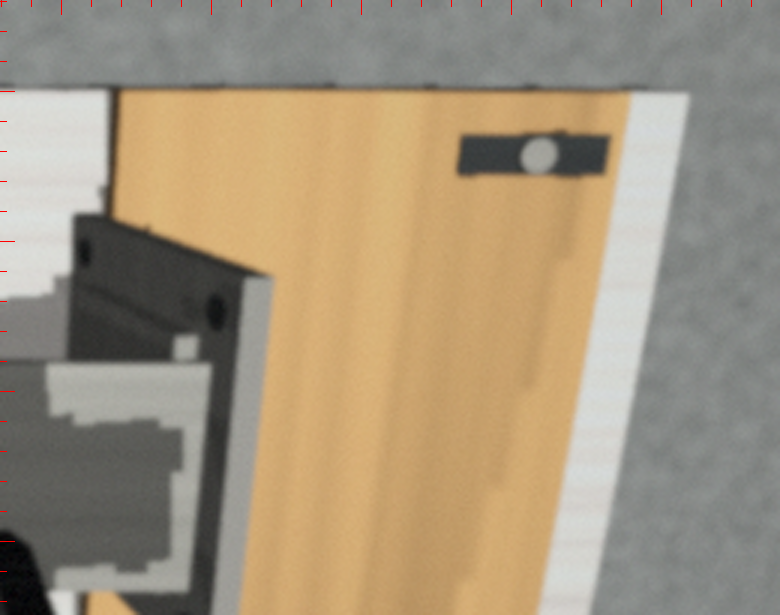

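play_rows([
  {"claw": 0, "x": 0, "y": 0, "z": 0.002, "yaw": 0},
  {"claw": 0, "x": 0, "y": 0, "z": 0.004, "yaw": 0},
  {"claw": 0, "x": 0, "y": 0, "z": 0.006, "yaw": 0},
  {"claw": 0, "x": 0, "y": 0, "z": 0.008, "yaw": 0},
])

```text
time_s: 17.9
position: [0.5261, 0.0044, 0.098]
eef_rot: [[0.996, 0.0, 0.09], [-0.09, 0.0, 0.996], [0.0, -1.0, 0.0]]
force: [-0.3, 0.0, -0.1]
grip_width: 0.0227
```

```bash
python3 - <<'E'
from h import *
np.set_printoptions(precision=4,suppress=True)
s=sensors.sense();print(s['position'],s['force'],s['torque'])
f=grab('wrist')
crop(f['color'],380,120,640,325,3,'w12.png')
E
```

```text
[0.5261 0.0044 0.098 ] [-0.3006  0.0246 -0.1326] [-0.0918 -0.0174  0.0024]
```

View pics/w12.png

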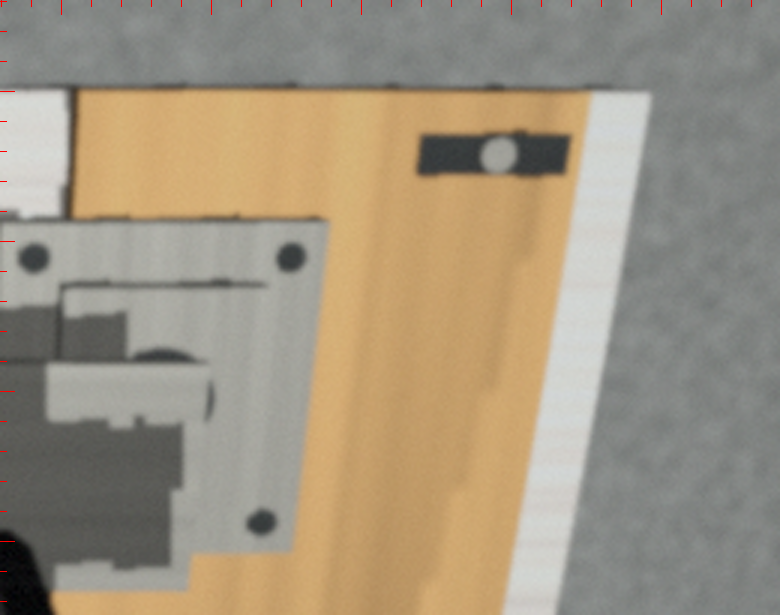

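The plate has fallen over, pad up. I'll retreat and look at the overhang.

play_rows([
  {"claw": 0, "x": 0, "y": -0.01, "z": -0.005, "yaw": 0},
  {"claw": 0, "x": 0, "y": -0.015, "z": -0.025, "yaw": 0},
  {"claw": 0, "x": 0, "y": -0.015, "z": -0.05, "yaw": 0},
  {"claw": 0, "x": 0, "y": -0.015, "z": -0.075, "yaw": 0},
  {"claw": 0, "x": 0, "y": -0.015, "z": -0.09, "yaw": 0},
  {"claw": 0, "x": 0, "y": -0.015, "z": -0.09, "yaw": 0},
])

```text
time_s: 18.55
position: [0.518, -0.0872, 0.1135]
eef_rot: [[0.996, 0.001, 0.093], [-0.093, -0.0, 0.996], [0.001, -1.0, -0.0]]
force: [-0.9, -0.0, -0.9]
grip_width: 0.0225
```

```bash
python3 - <<'E'
from h import *
np.set_printoptions(precision=4,suppress=True)
s=sensors.sense();print(s['position'],s['force'],s['torque'])
f=grab('wrist','w13.png');g=grab('side');t=grab('top')
crop(g['color'],290,210,410,320,6,'s13.png');crop(t['color'],275,195,400,280,6,'t13.png')
crop(f['color'],400,100,640,300,3.2,'w13z.png')
E
```

```text
[ 0.518  -0.0872  0.1135] [-0.941  -0.0108 -0.9068] [-0.0454  0.0065 -0.0161]
```

View pics/w13z.png

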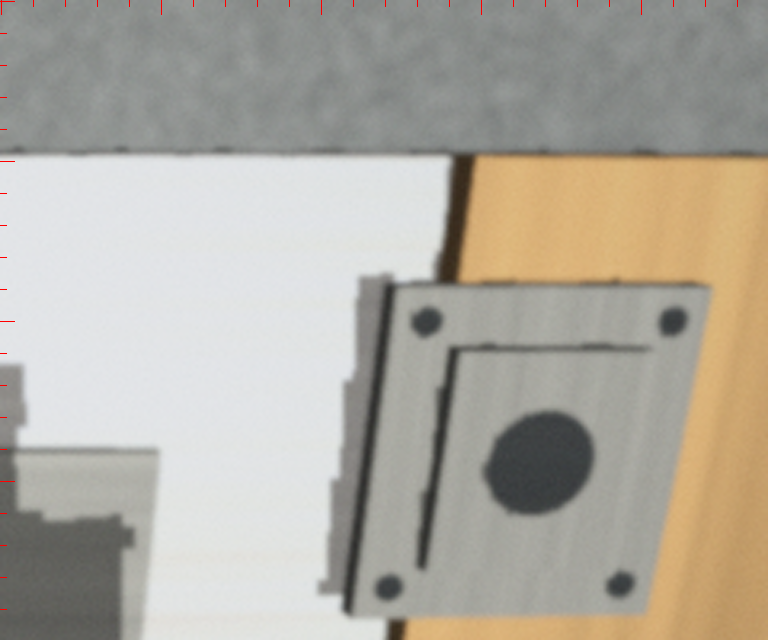

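View pics/s13.png

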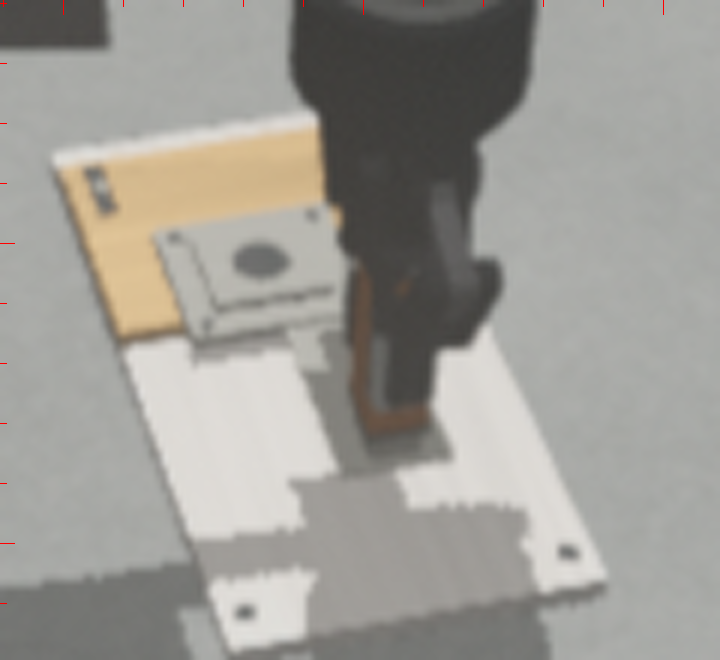

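View pics/t13.png

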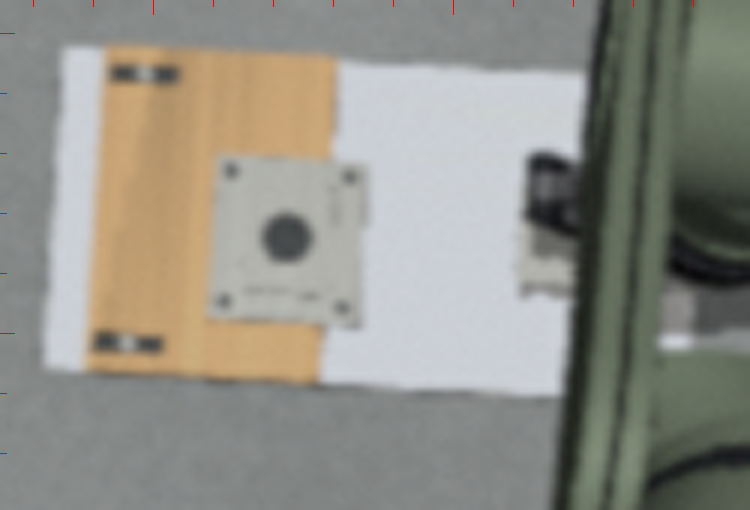

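The plate is flat and pad up, but overhangs the step by about 14 mm. I'll nudge it fully onto the upper deck with the blade tip against its edge.

play_rows([
  {"claw": 0, "x": 0, "y": 0.02, "z": 0, "yaw": 0},
  {"claw": 0, "x": 0, "y": 0.04, "z": 0, "yaw": 0},
  {"claw": 0, "x": 0, "y": 0.055, "z": 0, "yaw": 0},
  {"claw": 0, "x": 0, "y": 0.061, "z": 0.005, "yaw": 0},
  {"claw": 0, "x": 0, "y": 0.061, "z": 0.015, "yaw": 0},
  {"claw": 0, "x": 0, "y": 0.061, "z": 0.027, "yaw": 0},
  {"claw": 0, "x": 0, "y": 0.061, "z": 0.038, "yaw": 0},
  {"claw": 0, "x": 0, "y": 0.061, "z": 0.047, "yaw": 0},
  {"claw": 0, "x": 0, "y": 0.061, "z": 0.053, "yaw": 0},
  {"claw": 0, "x": 0, "y": 0.061, "z": 0.056, "yaw": 0},
  {"claw": 0, "x": 0, "y": 0.061, "z": 0.056, "yaw": 0},
])

```text
time_s: 19.8
position: [0.5231, -0.0293, 0.0521]
eef_rot: [[0.996, 0.0, 0.089], [-0.089, -0.0, 0.996], [0.0, -1.0, 0.0]]
force: [0.1, -0.0, -1.4]
grip_width: 0.0225
```

```bash
python3 - <<'E'
from h import *
np.set_printoptions(precision=4,suppress=True)
s=sensors.sense();print(s['position'],s['force'],s['torque'])
f=grab('wrist')
crop(f['color'],380,120,640,325,3,'w14.png')
E
```

```text
[ 0.5231 -0.0293  0.0521] [ 0.075  -0.0168 -1.4148] [-0.0671 -0.0277 -0.0138]
```

View pics/w14.png

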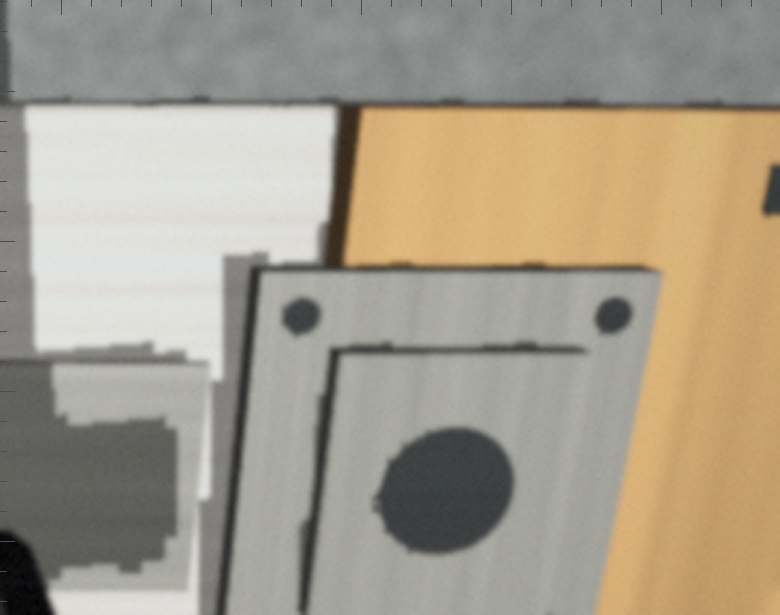

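play_rows([
  {"claw": 0, "x": 0, "y": -0.0005, "z": 0.002, "yaw": 0},
  {"claw": 0, "x": 0, "y": -0.0005, "z": 0.004, "yaw": 0},
  {"claw": 0, "x": 0, "y": -0.0005, "z": 0.006, "yaw": 0},
  {"claw": 0, "x": 0, "y": -0.0005, "z": 0.0075, "yaw": 0},
  {"claw": 0, "x": 0, "y": -0.0005, "z": 0.009, "yaw": 0},
  {"claw": 0, "x": 0, "y": -0.0005, "z": 0.0105, "yaw": 0},
  {"claw": 0, "x": 0, "y": -0.0005, "z": 0.012, "yaw": 0},
])

```text
time_s: 20.55
position: [0.524, -0.0177, 0.0525]
eef_rot: [[0.996, 0.0, 0.09], [-0.09, 0.0, 0.996], [0.0, -1.0, 0.0]]
force: [-0.4, -1.0, -1.6]
grip_width: 0.0229
```

play_rows([
  {"claw": 0, "x": 0, "y": 0, "z": 0.0015, "yaw": 0},
  {"claw": 0, "x": 0, "y": 0, "z": 0.003, "yaw": 0},
  {"claw": 0, "x": 0, "y": 0, "z": 0.0045, "yaw": 0},
  {"claw": 0, "x": 0, "y": 0, "z": 0.006, "yaw": 0},
  {"claw": 0, "x": 0, "y": 0, "z": 0.0075, "yaw": 0},
  {"claw": 0, "x": 0, "y": 0, "z": 0.009, "yaw": 0},
  {"claw": 0, "x": 0, "y": 0, "z": 0.011, "yaw": 0},
])

```text
time_s: 21.25
position: [0.525, -0.0067, 0.0525]
eef_rot: [[0.996, -0.0, 0.09], [-0.09, 0.0, 0.996], [-0.0, -1.0, 0.0]]
force: [-0.3, -0.6, -0.9]
grip_width: 0.0226
```

```bash
python3 - <<'E'
from h import *
np.set_printoptions(precision=4,suppress=True)
s=sensors.sense();print(s['position'],s['force'],s['torque'])
f=grab('wrist')
crop(f['color'],380,120,640,325,3,'w15.png')
E
```

```text
[ 0.525  -0.0067  0.0525] [-0.2561 -0.5566 -0.8942] [-0.1583  0.0087  0.0437]
```

View pics/w15.png

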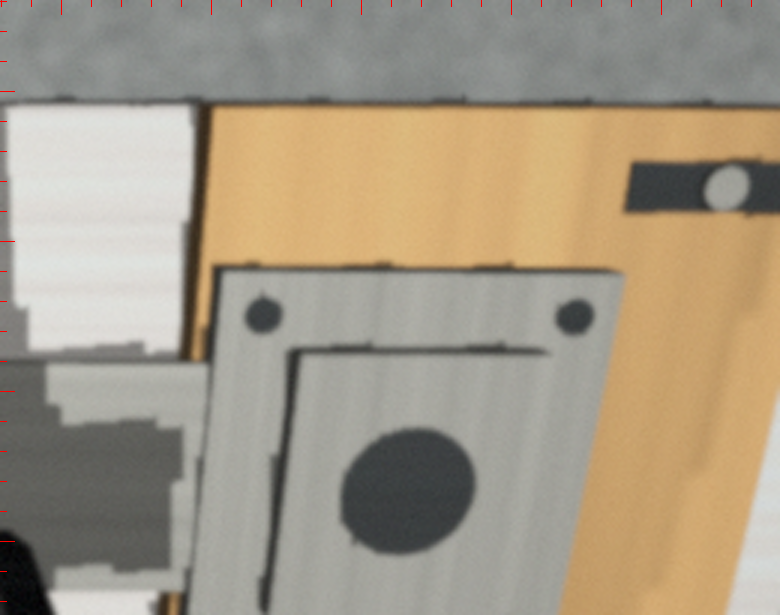

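The plate is fully on the upper deck, just past the step. Now I'll retreat and carry the lifter back.

play_rows([
  {"claw": 0, "x": 0, "y": 0, "z": -0.01, "yaw": 0},
  {"claw": 0, "x": 0, "y": 0, "z": -0.03, "yaw": 0},
  {"claw": 0, "x": 0, "y": -0.01, "z": -0.05, "yaw": 0},
  {"claw": 0, "x": 0, "y": -0.03, "z": -0.06, "yaw": 0},
  {"claw": 0, "x": 0, "y": -0.055, "z": -0.06, "yaw": 0},
  {"claw": 0, "x": 0, "y": -0.08, "z": -0.06, "yaw": 0},
  {"claw": 0, "x": 0, "y": -0.09, "z": -0.06, "yaw": 0},
])

```text
time_s: 22.0
position: [0.5208, -0.0675, 0.1448]
eef_rot: [[0.996, 0.004, 0.091], [-0.091, -0.001, 0.996], [0.004, -1.0, -0.0]]
force: [0.8, 0.5, -1.8]
grip_width: 0.0228
```

```bash
python3 - <<'E'
from h import *
np.set_printoptions(precision=4,suppress=True)
s=sensors.sense();R=s['eef_rot'];p=s['position'];a=np.degrees(np.arctan2(R[1,0],R[0,0]))
print(p,a,R.T@(np.array([.478,.3125,p[2]])-p),'yaw',a+108.8,s['q'])
f=grab('wrist');t=grab('top');g=grab('side')
crop(f['color'],280,100,640,360,2.1,'w16.png')
crop(g['color'],290,210,410,320,6,'s16.png')
E
```

```text
[ 0.5208 -0.0675  0.1448] -5.19936918121099 [-0.077  -0.0004  0.3745] yaw 103.600630818789 [-0.1507  0.3124  1.811   0.      1.0137 -1.6308]
```

View pics/w16.png

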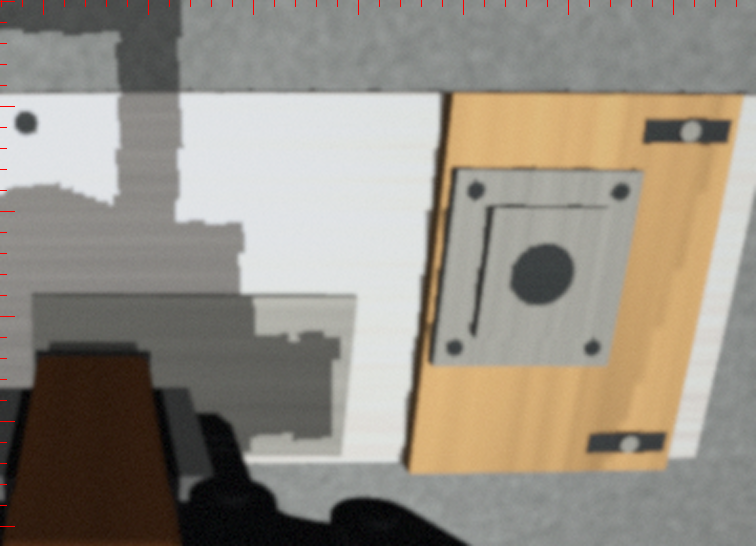

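View pics/s16.png

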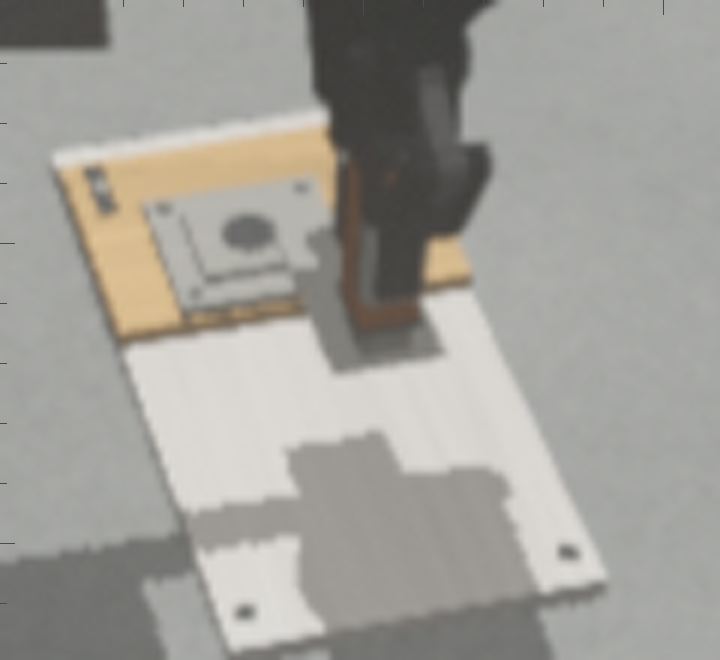

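play_rows([
  {"claw": 0, "x": -0.003, "y": 0, "z": 0.015, "yaw": 4},
  {"claw": 0, "x": -0.01, "y": 0, "z": 0.045, "yaw": 11},
  {"claw": 0, "x": -0.017, "y": 0, "z": 0.08, "yaw": 19},
  {"claw": 0, "x": -0.024, "y": 0, "z": 0.115, "yaw": 27},
  {"claw": 0, "x": -0.031, "y": 0, "z": 0.15, "yaw": 35},
  {"claw": 0, "x": -0.038, "y": 0, "z": 0.185, "yaw": 43},
  {"claw": 0, "x": -0.045, "y": 0, "z": 0.22, "yaw": 51},
  {"claw": 0, "x": -0.052, "y": 0, "z": 0.255, "yaw": 59},
  {"claw": 0, "x": -0.059, "y": 0, "z": 0.29, "yaw": 67},
  {"claw": 0, "x": -0.066, "y": 0, "z": 0.325, "yaw": 75},
  {"claw": 0, "x": -0.072, "y": 0, "z": 0.355, "yaw": 83},
  {"claw": 0, "x": -0.077, "y": 0, "z": 0.3745, "yaw": 90},
])

```text
time_s: 23.35
position: [0.4754, 0.315, 0.1404]
eef_rot: [[-0.093, -0.003, 0.996], [-0.996, -0.001, -0.093], [0.001, -1.0, -0.003]]
force: [-0.2, -0.1, -1.7]
grip_width: 0.023
```

play_rows([
  {"claw": 0, "x": 0, "y": 0, "z": 0, "yaw": 7},
  {"claw": 0, "x": 0, "y": 0, "z": 0, "yaw": 13.6},
  {"claw": 0, "x": 0, "y": 0, "z": 0, "yaw": 13.6},
  {"claw": 0, "x": 0, "y": 0, "z": 0, "yaw": 13.6},
])

```text
time_s: 23.75
position: [0.476, 0.313, 0.1412]
eef_rot: [[-0.319, -0.002, 0.948], [-0.948, -0.001, -0.319], [0.002, -1.0, -0.002]]
force: [0.6, -0.1, -1.4]
grip_width: 0.0228
```

```bash
python3 - <<'E'
from h import *
np.set_printoptions(precision=4,suppress=True)
s=sensors.sense();R=s['eef_rot'];p=s['position'];a=np.degrees(np.arctan2(R[1,0],R[0,0]))
print(p,s['force'],a,R.T@(np.array([.478,.3125,.045])-p),'yaw',a+108.8)
f=grab('wrist','w17.png')
E
```

```text
[0.476  0.313  0.1412] [ 0.5575 -0.1236 -1.3786] -108.62002471149009 [-0.0004  0.0962  0.0022] yaw 0.17997528850990818
```

View pics/w17.png

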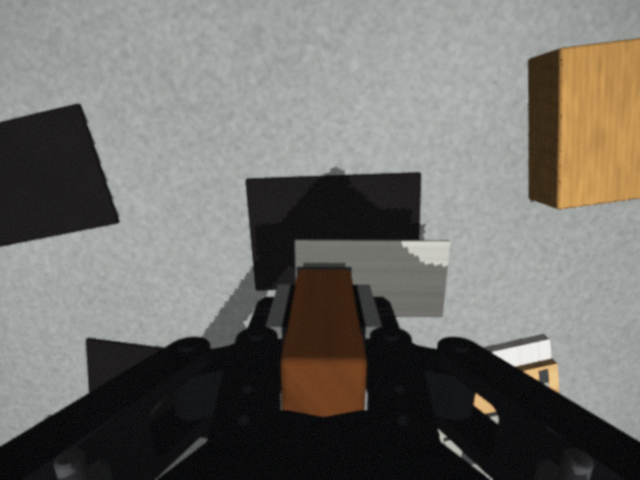

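play_rows([
  {"claw": 0, "x": 0, "y": 0.02, "z": 0.002, "yaw": 0.2},
  {"claw": 0, "x": 0, "y": 0.045, "z": 0.002, "yaw": 0.2},
  {"claw": 0, "x": 0, "y": 0.07, "z": 0.002, "yaw": 0.2},
  {"claw": 0, "x": 0, "y": 0.088, "z": 0.002, "yaw": 0.2},
  {"claw": 0, "x": 0, "y": 0.098, "z": 0.002, "yaw": 0.2},
  {"claw": 0, "x": 0, "y": 0.101, "z": 0.002, "yaw": 0.2},
  {"claw": 0, "x": 0, "y": 0.101, "z": 0.002, "yaw": 0.2},
])

```text
time_s: 24.5
position: [0.4787, 0.3128, 0.0416]
eef_rot: [[-0.325, 0.0, 0.946], [-0.946, 0.0, -0.325], [-0.0, -1.0, 0.0]]
force: [0.4, 0.4, -1.2]
grip_width: 0.0224
```

play_rows([
  {"claw": 0, "x": 0, "y": 0.001, "z": 0, "yaw": 0},
  {"claw": 0, "x": 0, "y": 0.002, "z": 0, "yaw": 0},
  {"claw": 0, "x": 0, "y": 0.002, "z": 0, "yaw": 0},
])

```text
time_s: 24.8
position: [0.4788, 0.3129, 0.0401]
eef_rot: [[-0.325, 0.001, 0.946], [-0.946, 0.001, -0.325], [-0.001, -1.0, 0.001]]
force: [0.5, -0.1, -2.5]
grip_width: 0.0228
```

play_rows([
  {"claw": 0, "x": 0, "y": 0.001, "z": 0, "yaw": 0},
  {"claw": 0, "x": 0, "y": 0.002, "z": 0, "yaw": 0},
  {"claw": 0, "x": 0, "y": 0.002, "z": 0, "yaw": 0},
])

```text
time_s: 25.1
position: [0.4784, 0.3127, 0.0374]
eef_rot: [[-0.325, -0.0, 0.946], [-0.946, -0.0, -0.325], [0.0, -1.0, -0.0]]
force: [0.3, 0.5, -1.4]
grip_width: 0.0231
```

play_rows([
  {"claw": 0, "x": 0, "y": 0.0006, "z": 0, "yaw": 0},
  {"claw": 0, "x": 0, "y": 0.0006, "z": 0, "yaw": 0},
])

```text
time_s: 25.3
position: [0.4785, 0.3127, 0.0371]
eef_rot: [[-0.325, 0.0, 0.946], [-0.946, 0.0, -0.325], [-0.0, -1.0, 0.0]]
force: [-0.5, -0.2, -0.0]
grip_width: 0.0231
```

play_rows([
  {"claw": 0, "x": 0, "y": 0.0004, "z": 0, "yaw": 0},
  {"claw": 0, "x": 0, "y": 0.0004, "z": 0, "yaw": 0},
  {"claw": 0, "x": 0, "y": 0.0004, "z": 0, "yaw": 0},
], grip_force=20)

```text
time_s: 25.6
position: [0.4786, 0.3128, 0.0371]
eef_rot: [[-0.325, 0.0, 0.946], [-0.946, 0.0, -0.325], [-0.0, -1.0, 0.0]]
force: [-1.9, -0.2, 4.5]
grip_width: 0.0228
```

play_rows([
  {"claw": 0.026, "x": 0, "y": 0, "z": 0, "yaw": 0},
  {"claw": 0.03, "x": 0, "y": 0, "z": 0, "yaw": 0},
  {"claw": 0.04, "x": 0, "y": 0, "z": 0, "yaw": 0},
  {"claw": 0.06, "x": 0, "y": 0, "z": 0, "yaw": 0},
  {"claw": 0.08, "x": 0, "y": 0, "z": 0, "yaw": 0},
  {"claw": 0.085, "x": 0, "y": 0, "z": 0, "yaw": 0},
  {"claw": 0.085, "x": 0, "y": 0, "z": 0, "yaw": 0},
  {"claw": 0.085, "x": 0, "y": 0, "z": 0, "yaw": 0},
])

```text
time_s: 26.4
position: [0.4785, 0.3127, 0.0365]
eef_rot: [[-0.325, 0.0, 0.946], [-0.946, 0.0, -0.325], [-0.0, -1.0, 0.0]]
force: [-0.4, 0.4, -0.3]
grip_width: 0.0851
```

```bash
python3 - <<'E'
from h import *
s=sensors.sense();print(s['position'],s['force'],s['grip_width'])
f=grab('wrist','w18.png')
E
```

```text
[0.47854209 0.3127424  0.03651346] [-0.41248163  0.39721371 -0.31528782] 0.08514845743746922
```

View pics/w18.png

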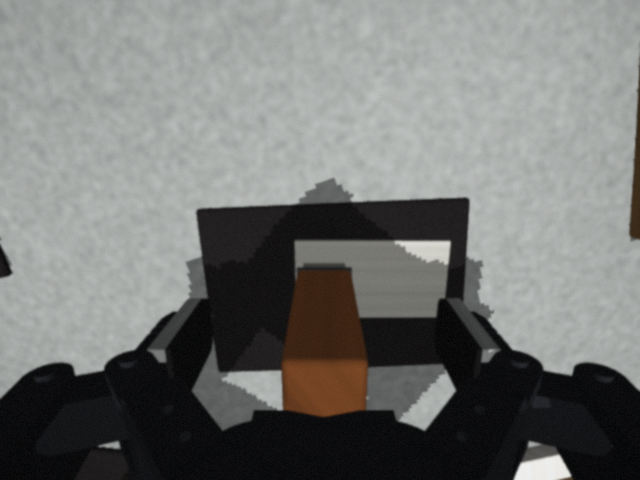

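The lifter stands free on the rest, with both fingers clear of it. I'll raise straight up and do the final check.

play_rows([
  {"claw": 0.085, "x": 0, "y": -0.01, "z": 0, "yaw": 0},
  {"claw": 0.085, "x": 0, "y": -0.03, "z": 0, "yaw": 0},
  {"claw": 0.085, "x": 0, "y": -0.06, "z": 0, "yaw": 0},
  {"claw": 0.085, "x": 0, "y": -0.1, "z": 0, "yaw": 0},
  {"claw": 0.085, "x": 0, "y": -0.14, "z": 0, "yaw": 0},
  {"claw": 0.085, "x": 0.02, "y": -0.16, "z": -0.03, "yaw": 0},
  {"claw": 0.085, "x": 0.02, "y": -0.16, "z": -0.07, "yaw": 0},
  {"claw": 0.085, "x": 0.02, "y": -0.16, "z": -0.12, "yaw": 0},
  {"claw": 0.085, "x": 0.02, "y": -0.16, "z": -0.15, "yaw": 0},
  {"claw": 0.085, "x": 0.02, "y": -0.16, "z": -0.15, "yaw": 0},
])

```text
time_s: 27.45
position: [0.327, 0.3429, 0.1975]
eef_rot: [[-0.321, -0.001, 0.947], [-0.947, 0.001, -0.321], [-0.001, -1.0, -0.001]]
force: [0.2, -0.6, 0.1]
grip_width: 0.0853
```

```bash
python3 - <<'E'
from h import *
s=sensors.sense();print(s['position'],s['force'])
g=grab('side');t=grab('top')
crop(g['color'],150,150,530,410,2.1,'s19.png');crop(t['color'],180,150,510,380,2.4,'t19.png')
E
```

```text
[0.32700553 0.34290889 0.197515  ] [ 0.17244939 -0.60957514  0.05759098]
```

View pics/s19.png

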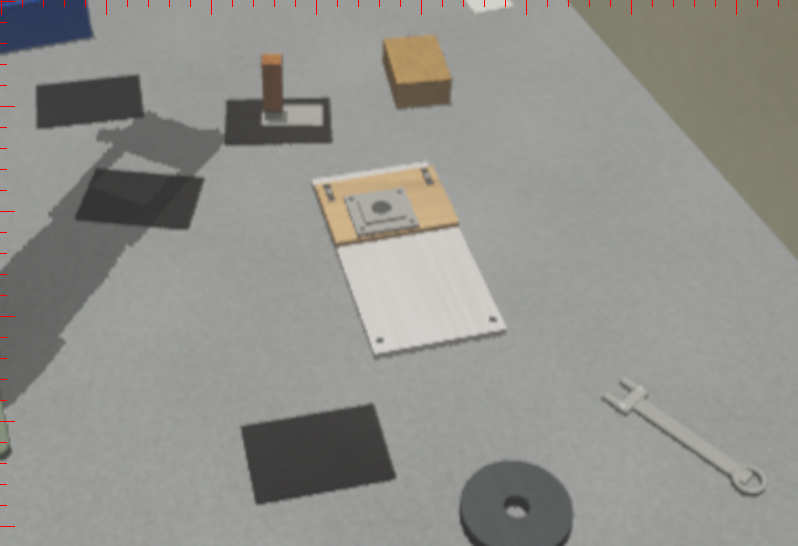

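View pics/t19.png

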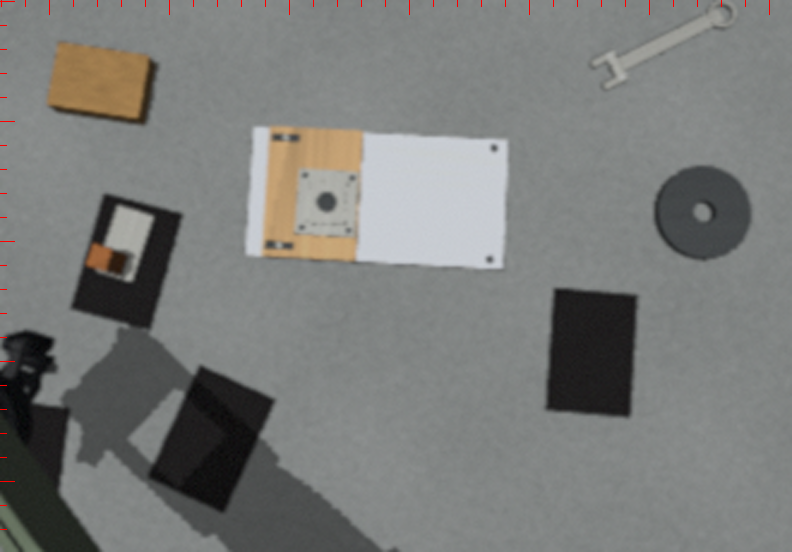

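Both views show the plate pad up and flat on the upper deck, the lifter upright on its rest, and the carton, discs and spanner where they started. Handing in.

```bash
python3 -c "
from bench import job
print(job.job_done())"
```

```text
the job is handed in; nothing more can be done
None
```

The job is done and handed in, at about 27.5 s of the 72 s allowed; the hand-in itself gave no verdict.

- **Rest:** Four black mats looked alike. I took the farthest, 0.567 m from the base, which is also the one the lifter stood on.
- **Push and press:** I slid the blade under the rim and pushed the plate to the step. I held it there at about 8 N for roughly 1 s, and it sat flush along the step.
- **Turn over:** I tipped the plate over the step with the blade kept level. The arm can only turn the tool about its own axis, so the blade itself was not tilted. Past the balance point the plate dropped the last part freely onto the upper deck.
- **Extra nudge:** The plate first came to rest overhanging the step by about 14 mm. I pushed its edge forward with the blade tip, at about 1 N, until it lay fully on the upper deck.
- **Lifter:** I stood it back upright on its rest and raised the gripper clear.

The final top and side pictures show the plate flat with the pad up, the lifter upright on the rest, and the discs, carton and spanner where they started. The largest force I read while the lifter touched the plate or jig was under 9 N, though forces were read only between moves. No check failed or disagreed.

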